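# Open the filter housing and fit its keyed elements

### The job

Unlock the cover of the round filter housing by turning it a quarter turn anticlockwise, lift it off and lay it flat, handle up, in the middle of the white board. Then fit every filter element on the bench into a seat of its own in the housing (any free seat), standing the fallen one up first: set it on the seat and turn it under light pressure until its keys drop into the notches and it is fully home. Do not lean hard on the elements, and do not disturb the weights, bottle and tools around.

Things in the scene. Friction and masses are not known exactly. Their poses are not given: they have to be found in the camera images.
- housing: Grey round filter housing fixed to the bench; origin: centre of its underside, z up. Base disc 228 mm across, 20 mm high; on it a round wall, 83 mm inner and 89 mm outer radius, 64 mm high. Outside it two facing bayonet roofs, radius 92 to 112 mm, 75.5 to 82.5 mm up, each from 12 deg clockwise to 62 deg anticlockwise of the housing's +x and -x axes. Inside: four seats, hidden by the cover.
- seat0 (a point): Centre of a seat's floor, 20 mm above the bench; z up, x along its two facing notches. The seat is a dark collar, 22 mm inner and 33 mm outer radius, 36 mm high, with two facing 16 mm wide notches through its full depth. Fixed in the housing 48 mm from its centre; the four seats stand 68 mm apart, notches in different directions.
- seat1 (a point): The same for the second seat. How an element fits any seat: its foot enters the collar with 2 mm play all round; its keys then ride on the collar's top (origin 24 mm above the seat floor) until turned into line with the notches (within about 4 degrees; a half turn fits too), when it drops 24 mm to the floor, keys flush with the collar's top.
- seat2 (a point): The same for the third seat.
- seat3 (a point): The same for the fourth seat.
- cover: Round bare-metal cover on the housing, about 0.25 kg. Origin: centre of its disc's underside, z up, 64 mm above the housing's when on. Disc 172 mm across, 8 mm thick; below it a 158 mm spigot, 6 mm deep, inside the wall. Two ears along +x and -x, 22 mm wide, reach 101 mm radius, under the roofs. Locked, its x is along the housing's x. Black bar handle along x: 90 long, 16 wide, from 8 to 44 mm up.
- cover_grip (a point): Middle of the cover's bar handle, on the axis, 31 mm above the cover's origin; x along the bar. Turned anticlockwise seen from above, the ears leave the roofs after about 72 degrees; stops on the housing halt them at about 92 degrees. Lift it straight up then. Only friction resists the turn, about 0.15 N m.
- board: White plastic board 200 x 200 x 12 mm fixed to the bench, empty. Origin: centre of its underside; its top is 12 mm up. With the cover flat on it the cover's origin is 6 mm above its top.
- element_a: Filter element: pleated white cartridge, dark end caps. Origin: centre of its flat underside, z along its axis to the handle. Body 40 mm in diameter, z 0 to 80 mm. Two diametral keys along +x and -x, 64 mm tip to tip, 12 mm wide, z 12 to 36 mm. On top a black bar handle parallel to the keys: 44 mm long (x), 14 mm wide (y), z 80 to 110 mm. Stands on the bench; may be absent.
- element_b: Filter element just like element_a (each 0.17 to 0.29 kg, heavy at the foot). Stands on the bench at the start; may be absent.
- element_c: Filter element just like element_a. Stands on the bench at the start; may be absent.
- element_f: Filter element just like element_a. Lies fallen on its side on the bench at the start, its axis 20 mm up and its keys about level; it can roll some 30 degrees each way.
- weight_a: Bystander: heavy steel ring, 84 mm across, 34 mm high. Origin: centre of its underside.
- weight_b: Bystander: heavy steel ring, 84 mm across, 34 mm high. Origin: centre of its underside.
- bottle: Bystander: small red bottle, 56 mm across, 140 mm tall. Origin: centre of its underside.
- screwdriver: Bystander: screwdriver lying on the bench, along its x axis.
- spanner: Bystander: spanner lying on the bench, along its x axis.

How it is judged:
By the outcome, as a careful person would: the job done as asked, in the order asked, and still so for the second after the job is handed in, with the robot touching nothing.
Of element_a, element_b, element_c only 2 to 3 are there at a start; the rules pass over those that are not, and their reading is None.
At some moment in a run one of element_a, element_b, element_c, element_f may be knocked a few centimetres aside while the robot is not near it.
It also fails if it takes over 210 s, if anything falls off the work surface, if the arm or the gripper's body presses on something with over 40 N, if the wrist force passes 120 N, or if a joint passes its speed limit or range.

### The arm

A 6-joint arm with a two-finger parallel gripper is mounted at the origin on the work surface. World frame = base frame: x ahead of the robot, y to its left, z up, the work surface at z = 0. Lengths are in m, angles in degrees, forces in N, time in s.
With the tool pointing down it reaches from about 0.325 to 0.75 m from the base axis. Payload 7.6 kg.
Tool frame: the origin (TCP) lies at the very end of the fingers, on their centre line; the grasp point (between the pads) lies 19 mm behind it; z points along the fingers, y is the line along which they close (so a half turn about z gives the same grasp; the last joint's range is limited). The gripper opens to 85 mm and grips with 20 to 120 N. Pads are 22 mm wide; open, the fingers measure 114 mm over their backs; the gripper's body (76 mm by 85 mm) begins 54 mm behind the grasp point. The pads swing forward as they close: fully open they stand 13 mm farther back than shut.
Start: joints at [66.962, 2.991, 80.254, -0, 96.75, -4.028], TCP at [0.171, 0.496, 0.231] pointing down, gripper open.
Joint ranges: [-166.34, 166.34], [-52.06, 124.39], [6.96, 135.62], [-60.46, 240.46], [14.63, 156.25], [-167.68, 167.68]. Speed limits (degrees/s): [147.25, 147.25, 172.46, 180, 180, 180].

### API

Orientations are given as a 3x3 rotation matrix whose columns are the frame's x, y, z axes.
In Python, from plant import readout, optics, robot gives the robot as it stands. The module is installed in compiled form; this text tells all that it offers.
- The arm moves only by the shell command python3 -m inch 'ROWS'. ROWS is a JSON object whose one key "increments" holds a list of rows, each an object of numbers: "ax", "ay", "az": the turn, a rotation vector about the tool's x, y, z in rad; "tx", "ty", "tz": the shift along the tool's x, y, z in m; "fingers": the opening, from 0 (shut) to 1 (fully open). In form: {"increments": [{"ax": .., "ay": .., "az": .., "tx": .., "ty": .., "tz": .., "fingers": ..}, ...]}. A call has 1 to 20 rows; each row is the pose to reach, as a shift and turn from the pose commanded when the call began, along the tool's axes at that moment; what a row does not reach only later rows make up. A row lasts 1/10 s, in which the tool goes at most 50 mm and 8.59 degrees, less where a joint would pass 70% of its speed; a pose out of reach is approached as far as the arm can. A call with a gripper value outside its range is refused whole. The fingers move at their own pace and stop on an object; the grip force is fixed at half the most. Time passes only in rows, so rows that repeat a pose let the fingers close. It gives the time, the measured TCP pose, the force, the opening and the grip force at its end, in the units of the state.
- readout.read_state(): the state, without advancing time (a new reading comes with each control period).
- optics.get_image(name): name is "scene" or "top" or "wrist"; returns (picture, depth): 400x640x3 uint8, red, green, blue; 400x640 float32, m along the optical axis (not along the pixel's ray), 0 where there is no reading.
- optics.camera_info(name): a dict with "fx", "fy", "cx", "cy" (pixels), "distortion" ([k1, k2, p1, p2, k3] as OpenCV has them; the pictures are not rectified), "xyz" and "rotation" of the camera in the world. Camera axes: x right, y down, z forward; pixel columns grow to the right and rows downward; lengths in m; the calibration is good to about 2 mm. A picture is of the moment at which its call begins: read the wrist's pose just before it. camera_info takes no time and is no camera call; for the wrist camera it gives the pose at the moment of the call.
- robot.hand_in(): hands the job in; it is judged then, once.
The state is a dict: "time_s": time; "q": joint angles; "joint_vel": joint speeds; "joint_efforts": joint torques, N m; "tool_pos": TCP position; "orientation": TCP orientation; "ft_force": force on the tool from outside, world axes, zero at the start; "ft_torque": the same for the moment, N m; "grip_width": opening from 0.0 (shut) to 1.0 (fully open); "finger_force": force on a finger pad.
Only numpy, scipy, OpenCV 4.12 (cv2) and the standard library are available. Lean on these libraries where they do the work, as an engineer would, in place of code of your own. Each camera call takes 0.05 s, during which the arm holds its last target. There are 200 camera calls.

## Working session

There is one attempt and no reset: what is moved stays moved. The work goes in short steps, Python scripts to look and compute and a shell command to move; the robot and the scene stay as the last step left them, time stands still between calls to the robot, and variables do not carry over. Pictures are saved under pics/ and viewed, at most 14 in all, crops included, and the job is handed in when it is done.

```bash
mkdir -p pics; ls; cat > h.py <<'E'
import numpy as np, cv2
from plant import readout, optics, robot
def shot(n):
    i=optics.camera_info(n); p,d=optics.get_image(n); return p,d,i
def save(p,f): cv2.imwrite('pics/'+f,cv2.cvtColor(p,cv2.COLOR_RGB2BGR))
def ray(i,uv):
    K=np.array([[i['fx'],0,i['cx']],[0,i['fy'],i['cy']],[0,0,1]])
    n=cv2.undistortPoints(np.array(uv,float).reshape(-1,1,2),K,np.array(i['distortion'],float)).reshape(-1,2)
    return np.c_[n,np.ones(len(n))]
def plane(i,uv,z):
    r=ray(i,uv)@np.array(i['rotation']).T; o=np.array(i['xyz'])
    return o+r*((z-o[2])/r[:,2])[:,None]
def cloud(d,i):
    v,u=np.mgrid[0:400,0:640]; r=ray(i,np.c_[u.ravel(),v.ravel()])
    return ((r*d.ravel()[:,None])@np.array(i['rotation']).T+np.array(i['xyz'])).reshape(400,640,3)
E
python3 - <<'E'
from h import *
for n in('top','scene'):
    p,d,i=shot(n); save(p,n+'0.png'); np.savez(n+'0.npz',p=p,d=d); print(n,i)
print(readout.read_state())
E
```

```text
pics
top {'fx': 390.47766509804876, 'fy': 390.47766509804876, 'cx': 319.11740017282335, 'cy': 198.4462538044582, 'distortion': array([-0.09816828,  0.        ,  0.        ,  0.        ,  0.        ]), 'xyz': array([ 0.49375201, -0.04061463,  1.07068647]), 'rotation': array([[ 0.01465503, -0.99411488,  0.10733515],
       [-0.99934177, -0.0109996 ,  0.03456937],
       [-0.03318528, -0.10777112, -0.99362172]])}
scene {'fx': 409.2136514690546, 'fy': 409.2136514690546, 'cx': 320.12052406274006, 'cy': 200.49144777740918, 'distortion': array([-0.07074306,  0.        ,  0.        ,  0.        ,  0.        ]), 'xyz': array([1.04394487, 0.56852492, 0.76857805]), 'rotation': array([[-0.77878209,  0.42756243, -0.45900852],
       [ 0.62722044,  0.51950555, -0.58026589],
       [-0.00964242, -0.73980021, -0.67275751]])}
{'time_s': 0.1, 'q': array([ 6.69619651e+01,  3.02541855e+00,  8.03088301e+01, -9.74115299e-04,
        9.67496678e+01, -4.02971702e+00]), 'joint_vel': array([-0.06941969,  0.03679993, -0.07625589,  0.0576623 ,  0.08235886,
       -0.10438974]), 'joint_efforts': array([ 1.55728558e-03, -3.82585609e+01, -3.60982382e+01, -5.02186128e-05,
        4.83652620e-03,  5.61600439e-05]), 'tool_pos': array([0.17088483, 0.49611637, 0.23052578]), 'orientation': array([[-9.45470631e-01,  3.25706886e-01, -5.57629475e-04],
       [ 3.25707352e-01,  9.45469664e-01, -1.35441488e-03],
       [ 8.60794991e-05, -1.46218351e-03, -9.99998927e-01]]), 'ft_force': array([ 0.64652707, -0.06535591,  0.33211753]), 'ft_torque': array([ 0.02835237,  0.04106907, -0.05632942]), 'finger_force': 0.0, 'grip_width': 1.0000592306259952}
```

View pics/top0.png

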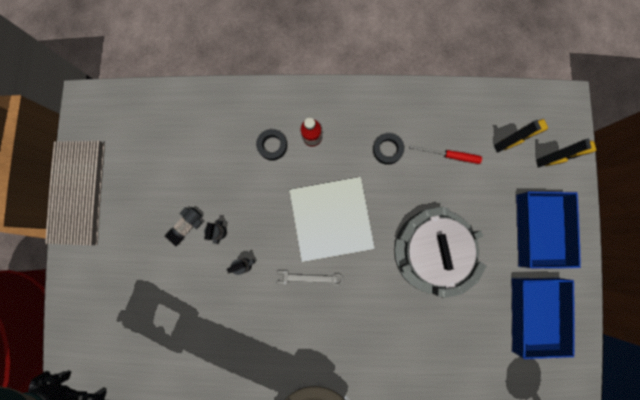

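View pics/scene0.png

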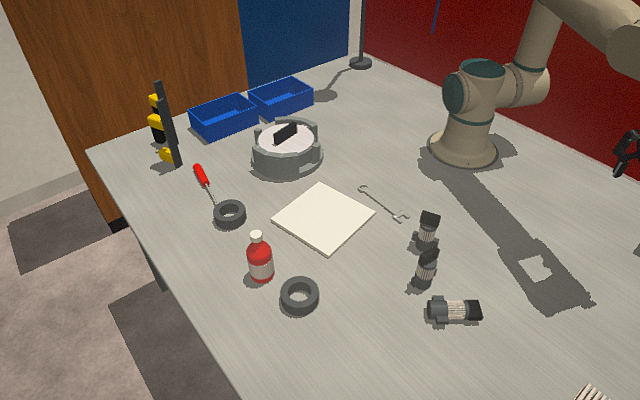

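The top view shows the housing at about (440,250) with the bar at (445,251), and the board at (332,219). The standing elements are at (216,230) and (241,263). The fallen one is at (184,226), with its handle at lower left. So two elements stand and one is fallen.

```bash
cat >> h.py <<'E'
def rect(P):
    c,s,a=cv2.minAreaRect(np.float32(P[:,:2]*1000)); b=cv2.boxPoints((c,s,a))
    e=b[1]-b[0]; f=b[2]-b[1]; l=e if np.hypot(*e)>np.hypot(*f) else f
    return np.round(c,1),np.round(s,1),round(float(np.degrees(np.arctan2(l[1],l[0]))%180),1)
E
python3 - <<'E'
from h import *
for n in('top','scene'):
    z=np.load(n+'0.npz'); p,d=z['p'],z['d']; i=optics.camera_info(n); C=cloud(d,i); Z=C[...,2]
    g=p.astype(int).sum(2)
    print(n,'bench z',np.median(Z[(abs(C[...,0]-.45)<.05)&(abs(C[...,1]-.2)<.02)]))
    # white board
    m=(p.min(2)>170)&(Z<.03)&(abs(C[...,0]-.45)<.2)&(abs(C[...,1]+.05)<.15)
    u8=cv2.morphologyEx(m.astype(np.uint8),cv2.MORPH_OPEN,np.ones((5,5)))
    k,l,st,_=cv2.connectedComponentsWithStats(u8); j=1+st[1:,4].argmax()
    v,u=np.nonzero(l==j); print('board',rect(plane(i,np.c_[u,v],.012)),Z[l==j].mean())
    # bar: black above z .09, near housing
    m=(Z>.085)&(Z<.125)&(g<120)&(C[...,1]<-.1)&(C[...,1]>-.5)
    m=cv2.morphologyEx(m.astype(np.uint8),cv2.MORPH_OPEN,np.ones((2,2)))
    v,u=np.nonzero(m); print('bar',len(u),rect(plane(i,np.c_[u,v],.108)) if len(u)>5 else '',np.median(Z[m>0]))
    # housing grey ring (z .06-.09)
    m=(Z>.065)&(Z<.09)&(C[...,1]<-.2)&(C[...,1]>-.5)&(abs(C[...,0]-.4)<.17)
    c,r=cv2.minEnclosingCircle(np.float32(C[m][:,:2]*1000)); print('ring',c,r)
    # cover disc bright
    m=(Z>.06)&(Z<.085)&(C[...,1]<-.2)&(C[...,1]>-.5)&(p.min(2)>150)
    v,u=np.nonzero(m);P=plane(i,np.c_[u,v],.072); print('disc',len(u),cv2.fitEllipse(cv2.convexHull(np.float32(P[:,:2]*1000))))
    # elements
    m=(Z>.02)&(C[...,1]>.1)&(C[...,1]<.45)&(C[...,0]<.6)&(C[...,0]>.25)&(Z<.15)
    k,l,st,_=cv2.connectedComponentsWithStats(m.astype(np.uint8))
    for j in range(1,k):
        if st[j,4]<40: continue
        q=C[l==j]; t=q[q[:,2]>.098]
        print('el',st[j],'zmax',q[:,2].max().round(3),'rect',rect(q),'top',len(t),rect(t) if len(t)>4 else '')
E
```

```text
top bench z 0.00272499738145604
board (array([552.7, -36.8]), array([195.7, 195.8]), 101.1) 0.011972280703234814
bar 304 (array([ 606.2, -393.4]), array([ 65.7, 383.8]), 151.6) 0.10798405675194006
ring (469.9872131347656, -320.35296630859375) 114.85459899902344
disc 3021 ((470.2211608886719, -321.1448974609375), (166.0704345703125, 174.2710418701172), 99.64472198486328)
el [164 207  38  39 670] zmax 0.044 rect (array([527.9, 369.1]), array([ 66.9, 109.3]), 138.3) top 0 
el [204 220  21  25 344] zmax 0.113 rect (array([512.3, 270.5]), array([60.7, 38.7]), 22.4) top 110 (array([511.7, 269.3]), array([15.2, 43.6]), 170.0)
el [226 259  29  16 300] zmax 0.115 rect (array([423.5, 194.4]), array([51.9, 37.1]), 83.0) top 105 (array([424.9, 199.9]), array([14.1, 44.3]), 114.1)
scene bench z 0.03925578935189278
board (array([555.9, -36.3]), array([199.7, 200.9]), 100.8) 0.012149087453964329
bar 23 (array([-960.8, -431.4]), array([164.4,  52.6]), 65.7) 0.10030312386656737
ring (471.9857482910156, -318.8096618652344) 117.61857604980469
disc 1040 ((462.3863525390625, -337.79547119140625), (201.1578369140625, 223.191162109375), 102.6433334350586)
el [ 411  210   30   75 1348] zmax 0.113 rect (array([473.7, 240.9]), array([153.6,  65.4]), 41.3) top 307 (array([474.3, 239.2]), array([146. ,  43.9]), 40.0)
el [ 428  295   56   28 1043] zmax 0.043 rect (array([530.1, 369.9]), array([ 65.3, 111.8]), 137.8) top 0
```

```bash
cat >> h.py <<'E'
from scipy.spatial.transform import Rotation as R
def inc(*T):   # each target (x,y,z,psi) or (x,y,z,matrix); psi = world angle of tool y, tool down
    s=readout.read_state(); p,O=np.array(s['tool_pos']),np.array(s['orientation'])
    print('t %.1f pos %s psi %.1f f %s w %.3f ff %.1f q6 %.0f'%(s['time_s'],p.round(4),np.degrees(np.arctan2(O[1,1],O[0,1])),np.round(s['ft_force'],1),s['grip_width'],s['finger_force'],s['q'][5]))
    for t in T:
        M=t[3]
        if np.isscalar(M):
            a=np.radians(M); y=np.array([np.cos(a),np.sin(a),0]); z=np.array([0,0,-1.]); M=np.c_[np.cross(y,z),y,z]
        print('  rot',R.from_matrix(O.T@M).as_rotvec().round(4),'sh',(O.T@(np.array(t[:3])-p)).round(4))
E
python3 - <<'E'
from h import *
z=np.load('top0.npz'); p,d=z['p'],z['d']; i=optics.camera_info('top'); C=cloud(d,i); Z=C[...,2]
m=(Z>.095)&(Z<.125)&(abs(C[...,0]-.47)<.1)&(abs(C[...,1]+.32)<.1)
v,u=np.nonzero(m); print(rect(plane(i,np.c_[u,v],.108)),Z[m].mean())
inc((.45,.1,.25,15),(.47,-.32,.2,15))
E
```

```text
(array([ 469.2, -319.1]), array([89.6, 19.9]), 13.6) 0.10699302407015314
t 0.1 pos [0.1709 0.4961 0.2305] psi 71.0 f [ 0.6 -0.1  0.3] w 1.000 ff 0.0 q6 -4
  rot [-1.400e-03  6.000e-04  9.772e-01] sh [-0.3929 -0.2836 -0.0191]
  rot [-1.400e-03  6.000e-04  9.772e-01] sh [-0.5486 -0.6741  0.0315]
```

```bash
python3 -m inch '{"increments":[{"tx":-0.393,"ty":-0.284,"tz":-0.019,"az":1.3},{"tx":-0.393,"ty":-0.284,"tz":-0.019,"az":1.3},{"tx":-0.393,"ty":-0.284,"tz":-0.019,"az":1.3},{"tx":-0.393,"ty":-0.284,"tz":-0.019,"az":1.3},{"tx":-0.393,"ty":-0.284,"tz":-0.019,"az":1.3},{"tx":-0.393,"ty":-0.284,"tz":-0.019,"az":1.3},{"tx":-0.393,"ty":-0.284,"tz":-0.019,"az":1.3},{"tx":-0.393,"ty":-0.284,"tz":-0.019,"az":1.3},{"tx":-0.549,"ty":-0.674,"tz":0.0,"az":2.573},{"tx":-0.549,"ty":-0.674,"tz":0.0,"az":2.573},{"tx":-0.549,"ty":-0.674,"tz":0.0,"az":2.573},{"tx":-0.549,"ty":-0.674,"tz":0.0,"az":2.573},{"tx":-0.549,"ty":-0.674,"tz":0.0,"az":2.573},{"tx":-0.549,"ty":-0.674,"tz":0.0,"az":2.573},{"tx":-0.549,"ty":-0.674,"tz":0.0,"az":2.573},{"tx":-0.549,"ty":-0.674,"tz":0.0,"az":2.573},{"tx":-0.549,"ty":-0.674,"tz":0.0,"az":2.573},{"tx":-0.549,"ty":-0.674,"tz":0.0,"az":2.573},{"tx":-0.549,"ty":-0.674,"tz":0.0,"az":2.573},{"tx":-0.549,"ty":-0.674,"tz":0.0,"az":2.573}]}'
python3 - <<'E'
from h import *
inc((.4695,-.3195,.2,-76.4),(.4695,-.3195,.078,-76.4))
p,d,i=shot('wrist'); save(p,'w1.png'); C=cloud(d,i); m=(C[...,2]>.1)&(C[...,2]<.115)&(p.sum(2)<200); print(m.sum(),rect(C[m]))
E
```

```text
t 0.1 pos [0.1709 0.4961 0.2305] psi 71.0 f [ 0.6 -0.1  0.3] w 1.000 ff 0.0 q6 -4
  rot [-7.0000e-04  1.8000e-03  2.5725e+00] sh [-0.548  -0.6738  0.0315]
  rot [-7.0000e-04  1.8000e-03  2.5725e+00] sh [-0.548  -0.6737  0.1535]
0 (array([0., 0.]), array([0., 0.]), 0.0)schema error: expected keys ax, ay, az, tx, ty, tz, fingers
```

View pics/w1.png

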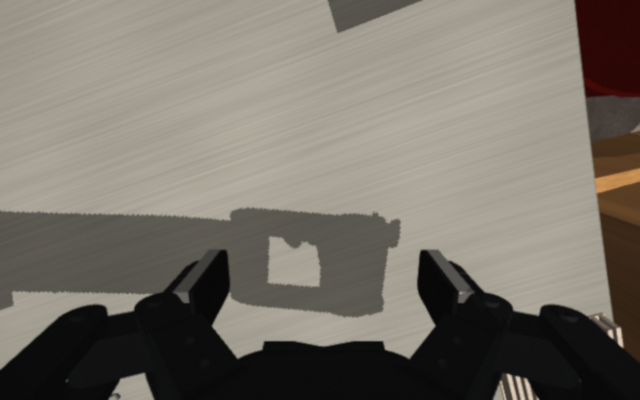

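The move was refused because every row needs all seven keys. The wrist view shows only bare bench and the open fingers at (205,285) and (445,285).

```bash
python3 -m inch '{"increments":[{"ax":0,"ay":0,"az":1.3,"tx":-0.393,"ty":-0.284,"tz":-0.019,"fingers":1},{"ax":0,"ay":0,"az":1.3,"tx":-0.393,"ty":-0.284,"tz":-0.019,"fingers":1},{"ax":0,"ay":0,"az":1.3,"tx":-0.393,"ty":-0.284,"tz":-0.019,"fingers":1},{"ax":0,"ay":0,"az":1.3,"tx":-0.393,"ty":-0.284,"tz":-0.019,"fingers":1},{"ax":0,"ay":0,"az":1.3,"tx":-0.393,"ty":-0.284,"tz":-0.019,"fingers":1},{"ax":0,"ay":0,"az":1.3,"tx":-0.393,"ty":-0.284,"tz":-0.019,"fingers":1},{"ax":0,"ay":0,"az":1.3,"tx":-0.393,"ty":-0.284,"tz":-0.019,"fingers":1},{"ax":0,"ay":0,"az":1.3,"tx":-0.393,"ty":-0.284,"tz":-0.019,"fingers":1},{"ax":0,"ay":0,"az":2.573,"tx":-0.548,"ty":-0.674,"tz":0.0,"fingers":1},{"ax":0,"ay":0,"az":2.573,"tx":-0.548,"ty":-0.674,"tz":0.0,"fingers":1},{"ax":0,"ay":0,"az":2.573,"tx":-0.548,"ty":-0.674,"tz":0.0,"fingers":1},{"ax":0,"ay":0,"az":2.573,"tx":-0.548,"ty":-0.674,"tz":0.0,"fingers":1},{"ax":0,"ay":0,"az":2.573,"tx":-0.548,"ty":-0.674,"tz":0.0,"fingers":1},{"ax":0,"ay":0,"az":2.573,"tx":-0.548,"ty":-0.674,"tz":0.0,"fingers":1},{"ax":0,"ay":0,"az":2.573,"tx":-0.548,"ty":-0.674,"tz":0.0,"fingers":1},{"ax":0,"ay":0,"az":2.573,"tx":-0.548,"ty":-0.674,"tz":0.0,"fingers":1},{"ax":0,"ay":0,"az":2.573,"tx":-0.548,"ty":-0.674,"tz":0.0,"fingers":1},{"ax":0,"ay":0,"az":2.573,"tx":-0.548,"ty":-0.674,"tz":0.0,"fingers":1},{"ax":0,"ay":0,"az":2.573,"tx":-0.548,"ty":-0.674,"tz":0.0,"fingers":1},{"ax":0,"ay":0,"az":2.573,"tx":-0.548,"ty":-0.674,"tz":0.0,"fingers":1}]}'
python3 - <<'E'
from h import *
inc((.4695,-.3195,.2,-76.4),(.4695,-.3195,.078,-76.4))
p,d,i=shot('wrist'); save(p,'w2.png'); C=cloud(d,i); m=(C[...,2]>.1)&(C[...,2]<.115)&(p.sum(2)<200); print(m.sum(),rect(C[m]))
E
```

```text
time_s: 2.15
tool_pos: [0.4692, -0.3199, 0.2302]
orientation: [[0.972, 0.233, -0.001], [0.233, -0.972, 0.002], [-0.001, -0.002, -1.0]]
ft_force: [-0.2, 0.1, -0.5]
grip_width: 1.001
finger_force: 0.0
t 2.1 pos [ 0.4692 -0.3199  0.2302] psi -76.5 f [-0.2  0.1 -0.5] w 1.001 ff 0.0 q6 38
  rot [-0.0018  0.0011 -0.0019] sh [ 0.0004 -0.0002  0.0302]
  rot [-0.0018  0.0011 -0.0019] sh [ 0.0005 -0.      0.1522]
1650 (array([ 474. , -319.8]), array([88.2, 14.6]), 13.3)
```

View pics/w2.png

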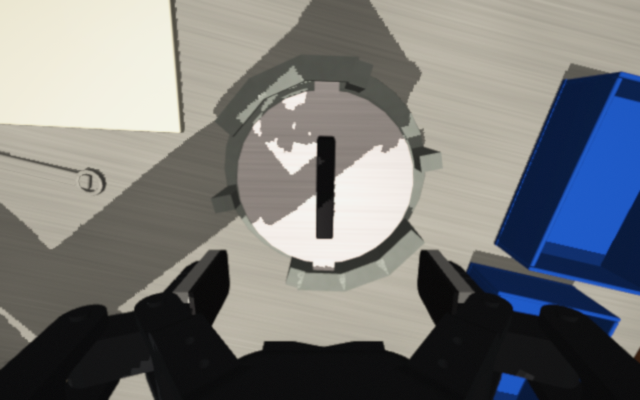

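The wrist view shows the bar at (326,187), with the fingers on either side of it. I'll lower onto it and grip.

```bash
python3 -m inch '{"increments":[{"ax":0,"ay":0,"az":0,"tx":0.002,"ty":0,"tz":0.04,"fingers":1},{"ax":0,"ay":0,"az":0,"tx":0.002,"ty":0,"tz":0.08,"fingers":1},{"ax":0,"ay":0,"az":0,"tx":0.002,"ty":0,"tz":0.11,"fingers":1},{"ax":0,"ay":0,"az":0,"tx":0.002,"ty":0,"tz":0.13,"fingers":1},{"ax":0,"ay":0,"az":0,"tx":0.002,"ty":0,"tz":0.143,"fingers":1},{"ax":0,"ay":0,"az":0,"tx":0.002,"ty":0,"tz":0.15,"fingers":1},{"ax":0,"ay":0,"az":0,"tx":0.002,"ty":0,"tz":0.151,"fingers":0.6},{"ax":0,"ay":0,"az":0,"tx":0.002,"ty":0,"tz":0.151,"fingers":0.3},{"ax":0,"ay":0,"az":0,"tx":0.002,"ty":0,"tz":0.151,"fingers":0},{"ax":0,"ay":0,"az":0,"tx":0.002,"ty":0,"tz":0.151,"fingers":0},{"ax":0,"ay":0,"az":0,"tx":0.002,"ty":0,"tz":0.151,"fingers":0},{"ax":0,"ay":0,"az":0,"tx":0.002,"ty":0,"tz":0.151,"fingers":0},{"ax":0,"ay":0,"az":0,"tx":0.002,"ty":0,"tz":0.151,"fingers":0},{"ax":0,"ay":0,"az":0,"tx":0.002,"ty":0,"tz":0.151,"fingers":0},{"ax":0,"ay":0,"az":0,"tx":0.002,"ty":0,"tz":0.151,"fingers":0},{"ax":0,"ay":0,"az":0,"tx":0.002,"ty":0,"tz":0.151,"fingers":0}]}'
```

```text
time_s: 3.8
tool_pos: [0.4719, -0.3192, 0.0812]
orientation: [[0.972, 0.235, 0.001], [0.235, -0.972, -0.001], [0.001, 0.001, -1.0]]
ft_force: [-0.4, 0.0, 5.1]
grip_width: 0.177
finger_force: 59.7
```

```bash
python3 -m inch '{"increments":[{"ax":0,"ay":0,"az":-0.05,"tx":0,"ty":0,"tz":0,"fingers":0},{"ax":0,"ay":0,"az":-0.15,"tx":0,"ty":0,"tz":0,"fingers":0},{"ax":0,"ay":0,"az":-0.25,"tx":0,"ty":0,"tz":0,"fingers":0},{"ax":0,"ay":0,"az":-0.35,"tx":0,"ty":0,"tz":0,"fingers":0},{"ax":0,"ay":0,"az":-0.45,"tx":0,"ty":0,"tz":0,"fingers":0},{"ax":0,"ay":0,"az":-0.55,"tx":0,"ty":0,"tz":0,"fingers":0},{"ax":0,"ay":0,"az":-0.65,"tx":0,"ty":0,"tz":0,"fingers":0},{"ax":0,"ay":0,"az":-0.75,"tx":0,"ty":0,"tz":0,"fingers":0},{"ax":0,"ay":0,"az":-0.85,"tx":0,"ty":0,"tz":0,"fingers":0},{"ax":0,"ay":0,"az":-0.95,"tx":0,"ty":0,"tz":0,"fingers":0},{"ax":0,"ay":0,"az":-1.05,"tx":0,"ty":0,"tz":0,"fingers":0},{"ax":0,"ay":0,"az":-1.15,"tx":0,"ty":0,"tz":0,"fingers":0},{"ax":0,"ay":0,"az":-1.25,"tx":0,"ty":0,"tz":0,"fingers":0},{"ax":0,"ay":0,"az":-1.35,"tx":0,"ty":0,"tz":0,"fingers":0},{"ax":0,"ay":0,"az":-1.43,"tx":0,"ty":0,"tz":0,"fingers":0},{"ax":0,"ay":0,"az":-1.5,"tx":0,"ty":0,"tz":0,"fingers":0},{"ax":0,"ay":0,"az":-1.5,"tx":0,"ty":0,"tz":0,"fingers":0},{"ax":0,"ay":0,"az":-1.5,"tx":0,"ty":0,"tz":0,"fingers":0}]}'
python3 - <<'E'
from h import *
inc((.472,-.32,.1,9.5))
p,d,i=shot('wrist'); save(p,'w3.png')
E
```

```text
time_s: 5.6
tool_pos: [0.472, -0.3192, 0.0812]
orientation: [[-0.166, 0.986, 0.002], [0.986, 0.166, -0.001], [-0.001, 0.001, -1.0]]
ft_force: [0.4, -1.1, 5.6]
grip_width: 0.176
finger_force: 59.7
t 5.6 pos [ 0.472  -0.3192  0.0812] psi 9.5 f [ 0.4 -1.1  5.6] w 0.176 ff 59.7 q6 -47
  rot [0.0014 0.0013 0.0007] sh [-0.0008 -0.0001 -0.0188]
```

View pics/w3.png

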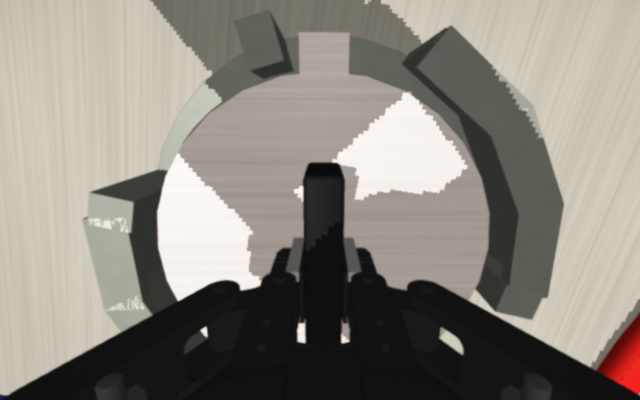

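The ear at (324,50) is clear of both roofs. I'll lift it and carry it to the board.

```bash
python3 -m inch '{"increments":[{"ax":0,"ay":0,"az":0,"tx":0,"ty":0,"tz":-0.01,"fingers":0},{"ax":0,"ay":0,"az":0,"tx":0,"ty":0,"tz":-0.025,"fingers":0},{"ax":0,"ay":0,"az":0,"tx":0,"ty":0,"tz":-0.05,"fingers":0},{"ax":0,"ay":0,"az":0,"tx":0,"ty":0,"tz":-0.08,"fingers":0},{"ax":0,"ay":0,"az":0,"tx":0.01,"ty":0.005,"tz":-0.1,"fingers":0},{"ax":0,"ay":0,"az":0,"tx":0.04,"ty":0.02,"tz":-0.11,"fingers":0},{"ax":0,"ay":0,"az":0,"tx":0.08,"ty":0.04,"tz":-0.11,"fingers":0},{"ax":0,"ay":0,"az":0,"tx":0.12,"ty":0.06,"tz":-0.11,"fingers":0},{"ax":0,"ay":0,"az":0,"tx":0.16,"ty":0.08,"tz":-0.11,"fingers":0},{"ax":0,"ay":0,"az":0,"tx":0.2,"ty":0.1,"tz":-0.1,"fingers":0},{"ax":0,"ay":0,"az":0,"tx":0.24,"ty":0.118,"tz":-0.08,"fingers":0},{"ax":0,"ay":0,"az":0,"tx":0.26,"ty":0.126,"tz":-0.05,"fingers":0},{"ax":0,"ay":0,"az":0,"tx":0.265,"ty":0.128,"tz":-0.02,"fingers":0},{"ax":0,"ay":0,"az":0,"tx":0.265,"ty":0.128,"tz":0.01,"fingers":0},{"ax":0,"ay":0,"az":0,"tx":0.265,"ty":0.128,"tz":0.03,"fingers":0},{"ax":0,"ay":0,"az":0,"tx":0.265,"ty":0.128,"tz":0.038,"fingers":0},{"ax":0,"ay":0,"az":0,"tx":0.265,"ty":0.128,"tz":0.038,"fingers":0},{"ax":0,"ay":0,"az":0,"tx":0.265,"ty":0.128,"tz":0.038,"fingers":0}]}'
python3 - <<'E'
from h import *
inc((.554,-.0365,.0352,9.5))
p,d,i=shot('scene'); save(p[80:330,200:500],'s1.png')
for n in ('top',):
    p,d,i=shot(n); C=cloud(d,i); save(cv2.resize(p[130:330,150:550],(800,400)),'t1.png')
E
```

```text
time_s: 7.45
tool_pos: [0.5548, -0.0366, 0.0439]
orientation: [[-0.165, 0.986, 0.002], [0.986, 0.165, -0.0], [-0.001, 0.002, -1.0]]
ft_force: [0.6, 0.1, -3.2]
grip_width: 0.171
finger_force: 58.6
t 7.5 pos [ 0.5548 -0.0366  0.0439] psi 9.5 f [ 0.6  0.1 -3.2] w 0.171 ff 58.6 q6 -17
  rot [ 0.002   0.0005 -0.    ] sh [ 0.0002 -0.0008  0.0087]
```

View pics/t1.png

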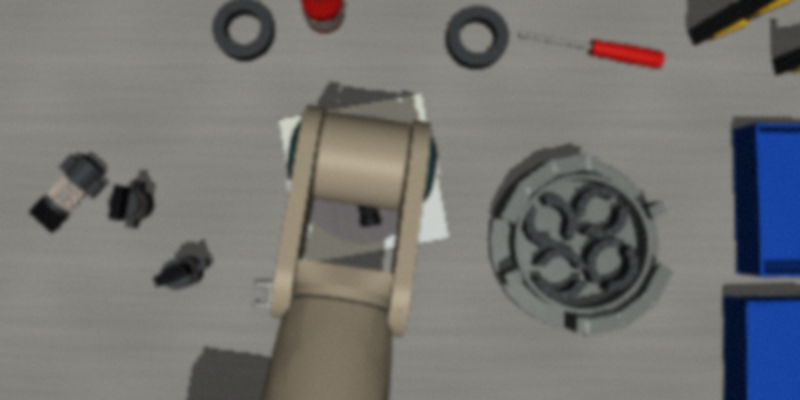

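The cover is in the hand over the board, and the four seats show in the housing around crop pixel (580,240). I'll lower it, release and lift clear.

```bash
python3 -m inch '{"increments":[{"ax":0,"ay":0,"az":0,"tx":0,"ty":0,"tz":0.003,"fingers":0},{"ax":0,"ay":0,"az":0,"tx":0,"ty":0,"tz":0.006,"fingers":0},{"ax":0,"ay":0,"az":0,"tx":0,"ty":0,"tz":0.008,"fingers":0},{"ax":0,"ay":0,"az":0,"tx":0,"ty":0,"tz":0.009,"fingers":0},{"ax":0,"ay":0,"az":0,"tx":0,"ty":0,"tz":0.009,"fingers":0}]}'
python3 -m inch '{"increments":[{"ax":0,"ay":0,"az":0,"tx":0,"ty":0,"tz":0,"fingers":0.4},{"ax":0,"ay":0,"az":0,"tx":0,"ty":0,"tz":0,"fingers":0.5},{"ax":0,"ay":0,"az":0,"tx":0,"ty":0,"tz":0,"fingers":0.5},{"ax":0,"ay":0,"az":0,"tx":0,"ty":0,"tz":0,"fingers":0.5},{"ax":0,"ay":0,"az":0,"tx":0,"ty":0,"tz":-0.02,"fingers":0.5},{"ax":0,"ay":0,"az":0,"tx":0,"ty":0,"tz":-0.06,"fingers":1},{"ax":0,"ay":0,"az":0,"tx":0,"ty":0,"tz":-0.11,"fingers":1},{"ax":0,"ay":0,"az":0,"tx":0,"ty":0,"tz":-0.16,"fingers":1},{"ax":0,"ay":0,"az":0,"tx":0,"ty":0,"tz":-0.2,"fingers":1},{"ax":0,"ay":0,"az":0,"tx":0,"ty":0,"tz":-0.2,"fingers":1}]}'
python3 - <<'E'
from h import *
inc((.528,.37,.25,48),(.47,-.32,.30,0))
E
```

```text
time_s: 8.05
tool_pos: [0.5543, -0.0364, 0.0351]
orientation: [[-0.165, 0.986, 0.001], [0.986, 0.165, -0.0], [-0.0, 0.001, -1.0]]
ft_force: [-6.4, -0.2, 9.3]
grip_width: 0.176
finger_force: 60.5
time_s: 9.05
tool_pos: [0.5562, -0.0366, 0.2408]
orientation: [[-0.165, 0.986, 0.012], [0.986, 0.165, -0.002], [-0.004, 0.012, -1.0]]
ft_force: [0.2, 0.8, -0.1]
grip_width: 1.001
finger_force: 0.0
t 9.1 pos [ 0.5562 -0.0366  0.2408] psi 9.5 f [ 0.2  0.8 -0.1] w 1.001 ff 0.0 q6 -17
  rot [ 0.0103  0.0075 -0.6717] sh [ 0.4057  0.0396 -0.0102]
  rot [0.0122 0.0026 0.1661] sh [-0.2654 -0.1311 -0.0598]
```

```bash
python3 -m inch '{"increments":[{"ax":0.003,"ay":0,"az":0.05,"tx":-0.09,"ty":-0.04,"tz":-0.04,"fingers":1},{"ax":0.006,"ay":0.002,"az":0.1,"tx":-0.18,"ty":-0.09,"tz":-0.06,"fingers":1},{"ax":0.012,"ay":0.003,"az":0.166,"tx":-0.265,"ty":-0.131,"tz":-0.06,"fingers":1},{"ax":0.012,"ay":0.003,"az":0.166,"tx":-0.265,"ty":-0.131,"tz":-0.06,"fingers":1},{"ax":0.012,"ay":0.003,"az":0.166,"tx":-0.265,"ty":-0.131,"tz":-0.06,"fingers":1},{"ax":0.012,"ay":0.003,"az":0.166,"tx":-0.265,"ty":-0.131,"tz":-0.06,"fingers":1},{"ax":0.012,"ay":0.003,"az":0.166,"tx":-0.265,"ty":-0.131,"tz":-0.06,"fingers":1},{"ax":0.012,"ay":0.003,"az":0.166,"tx":-0.265,"ty":-0.131,"tz":-0.06,"fingers":1},{"ax":0.012,"ay":0.003,"az":0.166,"tx":-0.265,"ty":-0.131,"tz":-0.06,"fingers":1},{"ax":0.012,"ay":0.003,"az":0.166,"tx":-0.265,"ty":-0.131,"tz":-0.06,"fingers":1}]}'
python3 - <<'E'
from h import *
inc((.47,-.32,.30,0))
p,d,i=shot('wrist'); save(p,'w4.png'); np.savez('w4.npz',p=p,d=d,xyz=i['xyz'],rot=i['rotation'])
P,D,I=shot('top'); C=cloud(D,I); Z=C[...,2]
m=(Z>.045)&(Z<.08)&(abs(C[...,0]-.55)<.1)&(abs(C[...,1]+.037)<.1); print('cover bar',m.sum(),rect(C[m]),Z[m].max())
m=(Z>.019)&(Z<.035)&(abs(C[...,0]-.55)<.12)&(abs(C[...,1]+.037)<.12); print('disc',cv2.minEnclosingCircle(np.float32(C[m][:,:2]*1000)),Z[m].mean())
E
```

```text
time_s: 10.05
tool_pos: [0.4691, -0.318, 0.2929]
orientation: [[-0.002, 1.0, -0.013], [1.0, 0.002, 0.003], [0.003, -0.013, -1.0]]
ft_force: [0.2, -0.3, -0.2]
grip_width: 1.001
finger_force: 0.0
t 10.1 pos [ 0.4691 -0.318   0.2929] psi 0.1 f [ 0.2 -0.3 -0.2] w 1.001 ff 0.0 q6 -38
  rot [-0.0125 -0.0026  0.002 ] sh [-0.002   0.0008 -0.0071]
cover bar 224 (array([551.9, -37.6]), array([16.2, 89.5]), 98.8) 0.06650353705953793
disc ((551.7425537109375, -38.246429443359375), 101.20667266845703) 0.02598308206978151
```

View pics/w4.png

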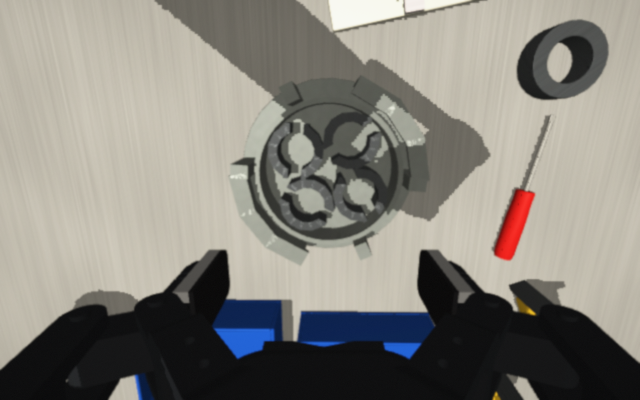

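The four collars are at (298,151), (350,138), (307,202) and (359,192) in the wrist view. Next I'll measure seat centres and notch directions.

```bash
cat > seats.py <<'E'
from h import *
from scipy.optimize import least_squares
def seats(p,d,i,uv):
    C=cloud(d,i); Z=C[...,2]; c0=plane(i,uv,.056)[:,:2]
    m=(abs(Z-.056)<.006)&(np.hypot(C[...,0]-c0[:,0].mean(),C[...,1]-c0[:,1].mean())<.086)
    v,u=np.nonzero(m); P=plane(i,np.c_[u,v],.056)[:,:2]; out=[]
    for c in c0:
        for _ in range(8):
            r=np.hypot(*(P-c).T); Q=P[(r<.0345)&(r>.018)]
            f=lambda x:np.maximum(0,np.hypot(*(Q-x).T)-.0325)+np.maximum(0,.0225-np.hypot(*(Q-x).T))
            c=least_squares(lambda x:np.r_[f(x),(x-c)*.02],c).x
        r=np.hypot(*(P-c).T); Q=P[(r<.032)&(r>.023)]-c
        a=np.arctan2(Q[:,1],Q[:,0]); h=np.histogram(np.degrees(a)%180,36,(0,180))[0]
        # notch axis: minimise count inside the |y|<8mm strip
        th=np.radians(np.arange(0,180,1.)); n=[(abs(-np.sin(t)*Q[:,0]+np.cos(t)*Q[:,1])<.0075).sum() for t in th]
        n=np.array(n); best=np.degrees(th[n<=n.min()+2]); out.append(c)
        print(c.round(4),len(Q),'notch',round(R.from_euler('z',2*best,degrees=True).mean().as_euler('zyx',degrees=True)[0]/2%180,1),n.min(),best.min(),best.max())
    out=np.array(out); print('mean',out.mean(0).round(4),[round(float(np.hypot(*(x-out.mean(0)))),4) for x in out])
E
python3 - <<'E'
from seats import *
z=np.load('w4.npz'); i=optics.camera_info('wrist'); i['xyz'],i['rotation']=z['xyz'],z['rot']
seats(z['p'],z['d'],i,[(298,151),(350,138),(307,202),(359,192)])
P,D,I=shot('top'); seats(P,D,I,[(150+548/2,130+218/2),(150+598/2,130+210/2),(150+558/2,130+268/2),(150+608/2,130+258/2)])
C=cloud(D,I)
m=(abs(C[...,2]-.085)<.012)&(abs(C[...,0]-.47)<.13)&(abs(C[...,1]+.32)<.13)
inc((.47,-.32,.3,0))
E
```

```text
[ 0.434  -0.2923] 906 notch 86.0 0 86.0 86.0
[ 0.5001 -0.2795] 925 notch 31.0 3 29.999999999999996 32.0
[ 0.4467 -0.3583] 795 notch 151.0 8 150.0 152.0
[ 0.513  -0.3454] 802 notch 121.0 0 119.99999999999999 122.0
mean [ 0.4734 -0.3189] [0.0476, 0.0475, 0.0476, 0.0476]
[ 0.4969 -0.2805] 196 notch 32.0 4 29.000000000000004 35.0
[ 0.5094 -0.3467] 198 notch 120.5 4 118.00000000000001 123.00000000000001
[ 0.4305 -0.2942] 191 notch 85.0 0 83.0 87.0
[ 0.4435 -0.3597] 191 notch 151.5 6 147.0 156.0
mean [ 0.47   -0.3203] [0.048, 0.0474, 0.0474, 0.0475]
t 10.2 pos [ 0.469  -0.3184  0.2932] psi 0.1 f [0.5 0.4 0.6] w 1.000 ff 0.0 q6 -38
  rot [-0.0122 -0.0022  0.0017] sh [-0.0016  0.0009 -0.0068]
```

```bash
python3 - <<'E'
from h import *
inc((.47,-.32,.3,-165))
E
```

```text
t 10.2 pos [ 0.469  -0.3184  0.2932] psi 0.1 f [0.5 0.4 0.6] w 1.000 ff 0.0 q6 -38
  rot [-0.0054  0.0171  2.8815] sh [-0.0016  0.0009 -0.0068]
```

```bash
python3 -m inch '{"increments":[{"ax":-0.005,"ay":0.017,"az":2.881,"tx":-0.002,"ty":0.001,"tz":-0.007,"fingers":1},{"ax":-0.005,"ay":0.017,"az":2.881,"tx":-0.002,"ty":0.001,"tz":-0.007,"fingers":1},{"ax":-0.005,"ay":0.017,"az":2.881,"tx":-0.002,"ty":0.001,"tz":-0.007,"fingers":1},{"ax":-0.005,"ay":0.017,"az":2.881,"tx":-0.002,"ty":0.001,"tz":-0.007,"fingers":1},{"ax":-0.005,"ay":0.017,"az":2.881,"tx":-0.002,"ty":0.001,"tz":-0.007,"fingers":1},{"ax":-0.005,"ay":0.017,"az":2.881,"tx":-0.002,"ty":0.001,"tz":-0.007,"fingers":1},{"ax":-0.005,"ay":0.017,"az":2.881,"tx":-0.002,"ty":0.001,"tz":-0.007,"fingers":1},{"ax":-0.005,"ay":0.017,"az":2.881,"tx":-0.002,"ty":0.001,"tz":-0.007,"fingers":1},{"ax":-0.005,"ay":0.017,"az":2.881,"tx":-0.002,"ty":0.001,"tz":-0.007,"fingers":1},{"ax":-0.005,"ay":0.017,"az":2.881,"tx":-0.002,"ty":0.001,"tz":-0.007,"fingers":1},{"ax":-0.005,"ay":0.017,"az":2.881,"tx":-0.002,"ty":0.001,"tz":-0.007,"fingers":1},{"ax":-0.005,"ay":0.017,"az":2.881,"tx":-0.002,"ty":0.001,"tz":-0.007,"fingers":1},{"ax":-0.005,"ay":0.017,"az":2.881,"tx":-0.002,"ty":0.001,"tz":-0.007,"fingers":1},{"ax":-0.005,"ay":0.017,"az":2.881,"tx":-0.002,"ty":0.001,"tz":-0.007,"fingers":1},{"ax":-0.005,"ay":0.017,"az":2.881,"tx":-0.002,"ty":0.001,"tz":-0.007,"fingers":1},{"ax":-0.005,"ay":0.017,"az":2.881,"tx":-0.002,"ty":0.001,"tz":-0.007,"fingers":1},{"ax":-0.005,"ay":0.017,"az":2.881,"tx":-0.002,"ty":0.001,"tz":-0.007,"fingers":1},{"ax":-0.005,"ay":0.017,"az":2.881,"tx":-0.002,"ty":0.001,"tz":-0.007,"fingers":1},{"ax":-0.005,"ay":0.017,"az":2.881,"tx":-0.002,"ty":0.001,"tz":-0.007,"fingers":1},{"ax":-0.005,"ay":0.017,"az":2.881,"tx":-0.002,"ty":0.001,"tz":-0.007,"fingers":1}]}'
python3 - <<'E'
from seats import *
inc((.528,.37,.25,48))
p,d,i=shot('wrist'); save(p,'w5.png')
K=np.array([[i['fx'],0,i['cx']],[0,i['fy'],i['cy']],[0,0,1]])
S=np.array([[.4325,-.293,.056],[.4985,-.28,.056],[.445,-.359,.056],[.511,-.346,.056]])
q=(S-i['xyz'])@np.array(i['rotation']); uv=(q/q[:,2:])@K.T
seats(p,d,i,uv[:,:2])
P,D,I=shot('top'); C=cloud(D,I); Z=C[...,2]
m=(Z>.02)&(C[...,1]>.1)&(C[...,1]<.45)&(C[...,0]<.6)&(C[...,0]>.25)&(Z<.15)
k,l,st,_=cv2.connectedComponentsWithStats(m.astype(np.uint8))
for j in range(1,k):
    if st[j,4]<40: continue
    q=C[l==j]; t=q[q[:,2]>.098]; print('el',st[j],rect(q),'top',rect(t) if len(t)>4 else '')
E
```

```text
time_s: 12.2
tool_pos: [0.4699, -0.3208, 0.3003]
orientation: [[0.254, -0.967, 0.0], [-0.967, -0.254, 0.0], [-0.0, -0.0, -1.0]]
ft_force: [0.6, -0.5, 0.5]
grip_width: 1.0
finger_force: 0.0
t 12.2 pos [ 0.4699 -0.3208  0.3003] psi -165.3 f [ 0.6 -0.5  0.5] w 1.000 ff 0.0 q6 127
  rot [0.0000e+00 1.0000e-04 2.5607e+00] sh [-0.6534 -0.2317  0.0504]
[ 0.4333 -0.2939] 767 notch 86.0 1 86.0 86.0
[ 0.4993 -0.2812] 776 notch 31.0 3 31.0 31.0
[ 0.4462 -0.3601] 880 notch 151.0 0 150.0 152.0
[ 0.5123 -0.3471] 896 notch 121.5 2 121.0 122.0
mean [ 0.4728 -0.3206] [0.0477, 0.0475, 0.0476, 0.0476]
el [164 207  38  39 664] (array([526.4, 368.1]), array([ 66.8, 110. ]), 140.8) top 
el [204 220  21  25 348] (array([512.7, 270.4]), array([39., 58.]), 143.4) top (array([511.9, 269.7]), array([14.5, 43.8]), 172.8)
el [226 259  29  16 301] (array([423.6, 194. ]), array([52.8, 37. ]), 88.2) top (array([425. , 199.5]), array([14. , 44.7]), 113.8)
```

Both wrist views agree, putting the housing centre at (0.473, -0.320). Next I'll look at the fallen element from above, swinging the wrist back the long way to stay in joint range.

```bash
python3 -m inch '{"increments":[{"ax":0,"ay":0,"az":-1.9,"tx":-0.3,"ty":-0.1,"tz":0,"fingers":1},{"ax":0,"ay":0,"az":-1.9,"tx":-0.3,"ty":-0.1,"tz":0,"fingers":1},{"ax":0,"ay":0,"az":-1.9,"tx":-0.3,"ty":-0.1,"tz":0,"fingers":1},{"ax":0,"ay":0,"az":-1.9,"tx":-0.3,"ty":-0.1,"tz":0,"fingers":1},{"ax":0,"ay":0,"az":-1.9,"tx":-0.3,"ty":-0.1,"tz":0,"fingers":1},{"ax":0,"ay":0,"az":-1.9,"tx":-0.3,"ty":-0.1,"tz":0,"fingers":1},{"ax":0,"ay":0,"az":-1.9,"tx":-0.653,"ty":-0.232,"tz":0.05,"fingers":1},{"ax":0,"ay":0,"az":-1.9,"tx":-0.653,"ty":-0.232,"tz":0.05,"fingers":1},{"ax":0,"ay":0,"az":-1.9,"tx":-0.653,"ty":-0.232,"tz":0.05,"fingers":1},{"ax":0,"ay":0,"az":-1.9,"tx":-0.653,"ty":-0.232,"tz":0.05,"fingers":1},{"ax":0,"ay":0,"az":-1.9,"tx":-0.653,"ty":-0.232,"tz":0.05,"fingers":1},{"ax":0,"ay":0,"az":-1.9,"tx":-0.653,"ty":-0.232,"tz":0.05,"fingers":1},{"ax":0,"ay":0,"az":-1.9,"tx":-0.653,"ty":-0.232,"tz":0.05,"fingers":1},{"ax":0,"ay":0,"az":-3.0,"tx":-0.653,"ty":-0.232,"tz":0.05,"fingers":1},{"ax":0,"ay":0,"az":-3.0,"tx":-0.653,"ty":-0.232,"tz":0.05,"fingers":1},{"ax":0,"ay":0,"az":-3.0,"tx":-0.653,"ty":-0.232,"tz":0.05,"fingers":1},{"ax":0,"ay":0,"az":-3.0,"tx":-0.653,"ty":-0.232,"tz":0.05,"fingers":1},{"ax":0,"ay":0,"az":-3.0,"tx":-0.653,"ty":-0.232,"tz":0.05,"fingers":1},{"ax":0,"ay":0,"az":-3.0,"tx":-0.653,"ty":-0.232,"tz":0.05,"fingers":1},{"ax":0,"ay":0,"az":-3.0,"tx":-0.653,"ty":-0.232,"tz":0.05,"fingers":1}]}'
python3 - <<'E'
from h import *
inc((.528,.37,.25,48))
p,d,i=shot('wrist'); save(p,'w6.png'); np.savez('w6.npz',p=p,d=d,xyz=i['xyz'],rot=i['rotation'])
C=cloud(d,i); Z=C[...,2]; m=(Z>.006)&(Z<.06)&(abs(C[...,0]-.528)<.09)&(abs(C[...,1]-.37)<.09)
print(m.sum(),rect(C[m]))
E
```

```text
time_s: 14.3
tool_pos: [0.5253, 0.3697, 0.2503]
orientation: [[-0.077, 0.997, -0.0], [0.997, 0.077, 0.0], [0.0, -0.0, -1.0]]
ft_force: [0.2, 0.1, -1.1]
grip_width: 0.996
finger_force: 0.0
t 14.3 pos [0.5253 0.3697 0.2503] psi 4.4 f [ 0.2  0.1 -1.1] w 0.996 ff 0.0 q6 27
  rot [-1.000e-04 -2.000e-04 -7.605e-01] sh [0.0001 0.0027 0.0003]
4813 (array([556.7, 348.9]), array([ 64.1, 179.7]), 139.3)
```

View pics/w6.png

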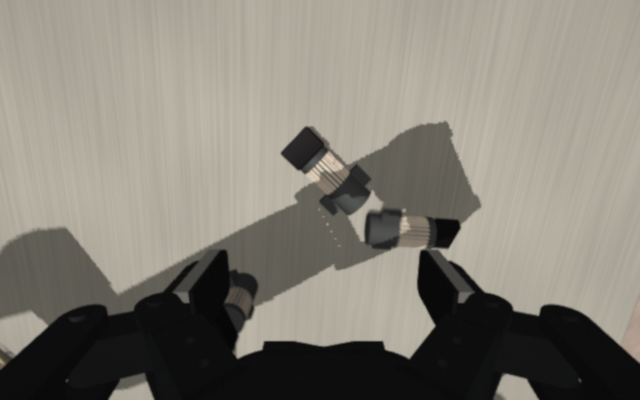

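The fallen element spans (303,148) handle to (350,190) foot. Another at (380..445,230) may have been shifted or may just be leaning in perspective, so I'll check with the clouds.

```bash
python3 - <<'E'
from h import *
z=np.load('w6.npz'); p,d=z['p'],z['d']; i=optics.camera_info('wrist'); print(i['xyz'].round(3),np.array(i['rotation']).round(2).tolist())
P,D,I=shot('top')
for n,(d,i) in {'w':(d,i),'t':(D,I)}.items():
    C=cloud(d,i); Z=C[...,2]
    m=(Z>.012)&(Z<.13)&(C[...,1]>.1)&(C[...,1]<.45)&(C[...,0]>.25)&(C[...,0]<.7)
    if n=='w': m[245:]&=False
    k,l,st,_=cv2.connectedComponentsWithStats(m.astype(np.uint8))
    for j in range(1,k):
        if st[j,4]<40: continue
        q=C[l==j]; t=q[q[:,2]>.1]; print(n,st[j],rect(q),q[:,2].max().round(3),'top',rect(t) if len(t)>4 else '')
    if n=='w':
        h=np.array([np.cos(np.radians(139.3)),np.sin(np.radians(139.3))]); s=np.array([-h[1],h[0]])
        q=C[m&(Z<.06)&(np.hypot(C[...,0]-.528,C[...,1]-.37)<.08)]
        a=q[:,:2]@h; a-=a.max(); b=q[:,:2]@s
        for lo in range(-112,0,8):
            g=(a*1000>=lo)&(a*1000<lo+8)
            if g.sum()>5: print(lo,'b',(b[g].min()*1e3).round(1),(b[g].max()*1e3).round(1),'z',np.percentile(q[g,2],[5,50,97]).round(4), 'slope',np.polyfit(b[g],q[g,2],1)[0].round(2))
        print('handle end a max',(q[:,:2]@h).max(), 'h',h,'s',s)
E
```

```text
[0.52  0.437 0.393] [[1.0, 0.08, 0.02], [0.08, -0.96, -0.26], [0.0, 0.26, -0.96]]
w [ 281  126   91   90 3697] (array([530.9, 372.1]), array([ 64.1, 110.2]), 138.7) 0.041 top 
w [ 364  206   96   39 2810] (array([640.6, 309.6]), array([109.8,  56.1]), 0.5) 0.041 top 
-112 b -647.8 -609.6 z [0.027  0.037  0.0402] slope 0.1
-104 b -659.9 -595.8 z [0.0246 0.0361 0.0404] slope 0.04
-96 b -659.9 -596.2 z [0.0245 0.0314 0.0399] slope 0.03
-88 b -659.8 -596.3 z [0.0246 0.0317 0.0398] slope 0.03
-80 b -659.8 -596.4 z [0.0203 0.0312 0.0398] slope 0.03
-72 b -647.2 -609.3 z [0.0248 0.0343 0.0392] slope 0.13
-64 b -647.0 -609.5 z [0.0249 0.0342 0.0391] slope 0.12
-56 b -646.9 -609.4 z [0.0251 0.0345 0.039 ] slope 0.12
-48 b -646.8 -608.3 z [0.0246 0.0346 0.0396] slope 0.08
-40 b -647.5 -608.7 z [0.026  0.0364 0.0402] slope 0.12
-32 b -649.2 -605.4 z [0.0245 0.0266 0.0391] slope 0.01
-24 b -649.3 -605.4 z [0.0252 0.0264 0.028 ] slope 0.01
-16 b -649.2 -605.3 z [0.025  0.0265 0.028 ] slope 0.02
-8 b -649.1 -605.5 z [0.0247 0.0264 0.0278] slope 0.02
handle end a max -0.10471113340040773 h [-0.75813434  0.6520984 ] s [-0.6520984  -0.75813434]
t [192 167  24  40 656] (array([636.5, 316.3]), array([109.5,  64.8]), 0.7) 0.044 top 
t [164 207  39  39 702] (array([527.5, 369. ]), array([ 67.4, 109.2]), 139.2) 0.044 top 
t [226 259  30  16 312] (array([423.7, 193.8]), array([53.4, 36.8]), 87.7) 0.113 top (array([425.1, 199.6]), array([13.9, 44.1]), 114.3)
```

Element A was knocked over and now lies at (0.64, 0.31) with its handle towards +x, so it has to be stood up too. I'll do F first: grip the handle ends with the tool tilted 45°, then swing it upright.

```bash
cat >> h.py <<'E'
def tilt(psi,th):  # tool-down at psi, then turned th deg about tool y
    a=np.radians(psi); y=np.array([np.cos(a),np.sin(a),0]); z=np.array([0,0,-1.])
    return np.c_[np.cross(y,z),y,z]@R.from_euler('y',th,degrees=True).as_matrix()
E
python3 - <<'E'
from h import *
M=tilt(48.9,-45); inc((.46,.432,.12,M),(.46,.432,.079,M),(.5131,.3859,.008,M))
E
```

```text
t 14.4 pos [0.5253 0.3697 0.2503] psi 4.1 f [-0.  -0.  -0.2] w 1.002 ff 0.0 q6 28
  rot [-0.3067 -0.7444 -0.7401] sh [ 0.0669 -0.0606  0.1303]
  rot [-0.3067 -0.7444 -0.7401] sh [ 0.0669 -0.0606  0.1713]
  rot [-0.3067 -0.7444 -0.7401] sh [ 0.017  -0.0109  0.2423]
```

```bash
python3 -m inch '{"increments":[{"ax":-0.307,"ay":-0.744,"az":-0.74,"tx":0.067,"ty":-0.061,"tz":0.05,"fingers":1},{"ax":-0.307,"ay":-0.744,"az":-0.74,"tx":0.067,"ty":-0.061,"tz":0.05,"fingers":1},{"ax":-0.307,"ay":-0.744,"az":-0.74,"tx":0.067,"ty":-0.061,"tz":0.05,"fingers":1},{"ax":-0.307,"ay":-0.744,"az":-0.74,"tx":0.067,"ty":-0.061,"tz":0.05,"fingers":1},{"ax":-0.307,"ay":-0.744,"az":-0.74,"tx":0.067,"ty":-0.061,"tz":0.05,"fingers":1},{"ax":-0.307,"ay":-0.744,"az":-0.74,"tx":0.067,"ty":-0.061,"tz":0.05,"fingers":1},{"ax":-0.307,"ay":-0.744,"az":-0.74,"tx":0.067,"ty":-0.061,"tz":0.05,"fingers":1},{"ax":-0.307,"ay":-0.744,"az":-0.74,"tx":0.067,"ty":-0.061,"tz":0.1,"fingers":1},{"ax":-0.307,"ay":-0.744,"az":-0.74,"tx":0.067,"ty":-0.061,"tz":0.13,"fingers":1},{"ax":-0.307,"ay":-0.744,"az":-0.74,"tx":0.067,"ty":-0.061,"tz":0.15,"fingers":1},{"ax":-0.307,"ay":-0.744,"az":-0.74,"tx":0.067,"ty":-0.061,"tz":0.15,"fingers":1},{"ax":-0.307,"ay":-0.744,"az":-0.74,"tx":0.067,"ty":-0.061,"tz":0.15,"fingers":1},{"ax":-0.307,"ay":-0.744,"az":-0.74,"tx":0.067,"ty":-0.061,"tz":0.15,"fingers":1}]}'
python3 - <<'E'
from h import *
M=tilt(48.9,-45); inc((.46,.432,.079,M),(.5131,.3859,.008,M)); print(readout.read_state()['q'].round(0))
E
```

```text
time_s: 15.7
tool_pos: [0.461, 0.4329, 0.1031]
orientation: [[-0.529, 0.66, 0.533], [0.47, 0.751, -0.464], [-0.707, 0.005, -0.707]]
ft_force: [-0.1, 0.4, 0.5]
grip_width: 1.0
finger_force: 0.0
t 15.7 pos [0.461  0.4329 0.1031] psi 48.7 f [-0.1  0.4  0.5] w 1.000 ff 0.0 q6 15
  rot [ 0.0012 -0.0006 -0.0065] sh [ 0.0172 -0.0014  0.017 ]
  rot [ 0.0012 -0.0006 -0.0065] sh [ 0.0176 -0.0014  0.1169]
[ 58.  31.  72. -44.  87.  15.]
```

```bash
python3 -m inch '{"increments":[{"ax":0,"ay":0,"az":-0.006,"tx":0.018,"ty":-0.001,"tz":0.02,"fingers":1},{"ax":0,"ay":0,"az":-0.006,"tx":0.018,"ty":-0.001,"tz":0.05,"fingers":1},{"ax":0,"ay":0,"az":-0.006,"tx":0.018,"ty":-0.001,"tz":0.08,"fingers":1},{"ax":0,"ay":0,"az":-0.006,"tx":0.018,"ty":-0.001,"tz":0.1,"fingers":1},{"ax":0,"ay":0,"az":-0.006,"tx":0.018,"ty":-0.001,"tz":0.112,"fingers":1},{"ax":0,"ay":0,"az":-0.006,"tx":0.018,"ty":-0.001,"tz":0.117,"fingers":1},{"ax":0,"ay":0,"az":-0.006,"tx":0.018,"ty":-0.001,"tz":0.117,"fingers":0.7},{"ax":0,"ay":0,"az":-0.006,"tx":0.018,"ty":-0.001,"tz":0.117,"fingers":0.5},{"ax":0,"ay":0,"az":-0.006,"tx":0.018,"ty":-0.001,"tz":0.117,"fingers":0.3},{"ax":0,"ay":0,"az":-0.006,"tx":0.018,"ty":-0.001,"tz":0.117,"fingers":0.3},{"ax":0,"ay":0,"az":-0.006,"tx":0.018,"ty":-0.001,"tz":0.117,"fingers":0.3},{"ax":0,"ay":0,"az":-0.006,"tx":0.018,"ty":-0.001,"tz":0.117,"fingers":0.3},{"ax":0,"ay":0,"az":-0.006,"tx":0.018,"ty":-0.001,"tz":0.117,"fingers":0.3}]}'
```

```text
time_s: 17.0
tool_pos: [0.5121, 0.3861, 0.0061]
orientation: [[-0.535, 0.656, 0.533], [0.463, 0.755, -0.465], [-0.707, -0.002, -0.707]]
ft_force: [-2.7, 1.6, 6.2]
grip_width: 0.503
finger_force: 61.9
```

```bash
python3 -m inch '{"increments":[{"ax":0,"ay":0,"az":0,"tx":-0.012,"ty":0,"tz":-0.02,"fingers":0.3},{"ax":0,"ay":0,"az":0,"tx":-0.03,"ty":0,"tz":-0.051,"fingers":0.3},{"ax":0,"ay":0,"az":0,"tx":-0.05,"ty":0,"tz":-0.085,"fingers":0.3},{"ax":0,"ay":0.1,"az":0,"tx":-0.06,"ty":0,"tz":-0.102,"fingers":0.3},{"ax":0,"ay":0.22,"az":0,"tx":-0.06,"ty":0,"tz":-0.102,"fingers":0.3},{"ax":0,"ay":0.34,"az":0,"tx":-0.06,"ty":0,"tz":-0.102,"fingers":0.3},{"ax":0,"ay":0.46,"az":0,"tx":-0.06,"ty":0,"tz":-0.102,"fingers":0.3},{"ax":0,"ay":0.58,"az":0,"tx":-0.06,"ty":0,"tz":-0.102,"fingers":0.3},{"ax":0,"ay":0.7,"az":0,"tx":-0.06,"ty":0,"tz":-0.102,"fingers":0.3},{"ax":0,"ay":0.82,"az":0,"tx":-0.06,"ty":0,"tz":-0.102,"fingers":0.3},{"ax":0,"ay":0.94,"az":0,"tx":-0.06,"ty":0,"tz":-0.102,"fingers":0.3},{"ax":0,"ay":1.06,"az":0,"tx":-0.06,"ty":0,"tz":-0.102,"fingers":0.3},{"ax":0,"ay":1.18,"az":0,"tx":-0.06,"ty":0,"tz":-0.102,"fingers":0.3},{"ax":0,"ay":1.3,"az":0,"tx":-0.06,"ty":0,"tz":-0.102,"fingers":0.3},{"ax":0,"ay":1.42,"az":0,"tx":-0.06,"ty":0,"tz":-0.102,"fingers":0.3},{"ax":0,"ay":1.52,"az":0,"tx":-0.06,"ty":0,"tz":-0.102,"fingers":0.3},{"ax":0,"ay":1.571,"az":0,"tx":-0.06,"ty":0,"tz":-0.102,"fingers":0.3},{"ax":0,"ay":1.571,"az":0,"tx":-0.06,"ty":0,"tz":-0.102,"fingers":0.3},{"ax":0,"ay":1.571,"az":0,"tx":-0.06,"ty":0,"tz":-0.102,"fingers":0.3}]}'
python3 - <<'E'
from h import *
M=tilt(48.9,45); inc((.49,.4059,.079,M)); print(readout.read_state()['q'].round(0))
p,d,i=shot('scene'); save(cv2.resize(p[190:340,340:540],(800,600)),'s2.png')
E
```

```text
time_s: 18.9
tool_pos: [0.4899, 0.4049, 0.1189]
orientation: [[-0.532, 0.656, -0.535], [0.467, 0.754, 0.461], [0.707, -0.005, -0.708]]
ft_force: [-0.0, -0.1, -1.2]
grip_width: 0.504
finger_force: 61.4
t 18.9 pos [0.4899 0.4049 0.1189] psi 49.0 f [-0.  -0.1 -1.2] w 0.504 ff 61.4 q6 -26
  rot [-0.004   0.0007 -0.0024] sh [-0.0278  0.001   0.0287]
[ 20.  38.  59.  40. 105. -26.]
```

View pics/s2.png

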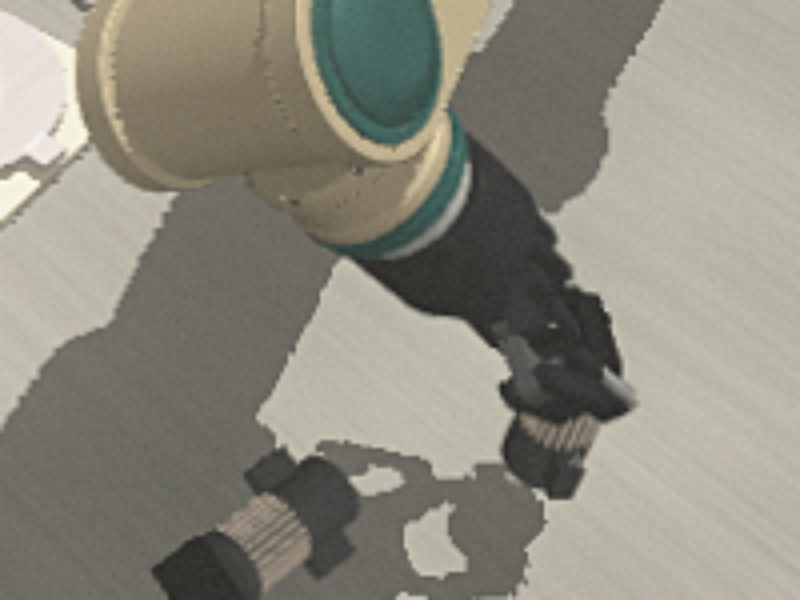

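The element hangs upright in the gripper and the knocked one lies at lower left. I'll lower it until it stands.

```bash
python3 -m inch '{"increments":[{"ax":-0.004,"ay":0,"az":0,"tx":-0.01,"ty":0,"tz":0.01,"fingers":0.3},{"ax":-0.004,"ay":0,"az":0,"tx":-0.018,"ty":0,"tz":0.018,"fingers":0.3},{"ax":-0.004,"ay":0,"az":0,"tx":-0.023,"ty":0,"tz":0.023,"fingers":0.3},{"ax":-0.004,"ay":0,"az":0,"tx":-0.026,"ty":0,"tz":0.026,"fingers":0.3},{"ax":-0.004,"ay":0,"az":0,"tx":-0.0275,"ty":0,"tz":0.0275,"fingers":0.3},{"ax":-0.004,"ay":0,"az":0,"tx":-0.0275,"ty":0,"tz":0.0275,"fingers":0.3},{"ax":-0.004,"ay":0,"az":0,"tx":-0.0275,"ty":0,"tz":0.0275,"fingers":0.3}]}'
```

```text
time_s: 19.65
tool_pos: [0.4901, 0.4049, 0.081]
orientation: [[-0.532, 0.659, -0.532], [0.466, 0.753, 0.466], [0.707, -0.0, -0.707]]
ft_force: [0.5, -0.6, -2.5]
grip_width: 0.503
finger_force: 61.4
```

```bash
python3 -m inch '{"increments":[{"ax":0,"ay":0,"az":0,"tx":-0.001,"ty":0,"tz":0.001,"fingers":0.3},{"ax":0,"ay":0,"az":0,"tx":-0.0018,"ty":0,"tz":0.0018,"fingers":0.3},{"ax":0,"ay":0,"az":0,"tx":-0.0018,"ty":0,"tz":0.0018,"fingers":0.3}]}'
python3 -m inch '{"increments":[{"ax":0,"ay":0,"az":0,"tx":-0.001,"ty":0,"tz":0.001,"fingers":0.3},{"ax":0,"ay":0,"az":0,"tx":-0.001,"ty":0,"tz":0.001,"fingers":0.3}]}'
```

```text
time_s: 19.95
tool_pos: [0.49, 0.4049, 0.0785]
orientation: [[-0.532, 0.658, -0.532], [0.465, 0.753, 0.466], [0.707, -0.0, -0.707]]
ft_force: [0.6, 0.1, 0.0]
grip_width: 0.503
finger_force: 61.6
time_s: 20.15
tool_pos: [0.49, 0.4049, 0.0785]
orientation: [[-0.532, 0.658, -0.533], [0.464, 0.753, 0.466], [0.708, 0.001, -0.706]]
ft_force: [-1.8, -3.1, 6.9]
grip_width: 0.503
finger_force: 62.2
```

```bash
python3 -m inch '{"increments":[{"ax":0,"ay":0,"az":0,"tx":0.0007,"ty":0,"tz":-0.0007,"fingers":0.6},{"ax":0,"ay":0,"az":0,"tx":0.0007,"ty":0,"tz":-0.0007,"fingers":0.8},{"ax":0,"ay":0,"az":0,"tx":0.0007,"ty":0,"tz":-0.0007,"fingers":1},{"ax":0,"ay":0,"az":0,"tx":0.0007,"ty":0,"tz":-0.0007,"fingers":1},{"ax":0,"ay":0,"az":0,"tx":0.0007,"ty":0,"tz":-0.0007,"fingers":1},{"ax":0,"ay":0,"az":0,"tx":0.0007,"ty":0,"tz":-0.015,"fingers":1},{"ax":0,"ay":0,"az":0,"tx":0.0007,"ty":0,"tz":-0.05,"fingers":1},{"ax":0,"ay":0,"az":0,"tx":0.0007,"ty":0,"tz":-0.1,"fingers":1},{"ax":0,"ay":0,"az":0,"tx":0.03,"ty":0,"tz":-0.13,"fingers":1},{"ax":0,"ay":0,"az":0,"tx":0.03,"ty":0,"tz":-0.13,"fingers":1}]}'
python3 - <<'E'
from h import *
p,d,i=shot('top'); C=cloud(d,i); Z=C[...,2]
m=(Z>.012)&(Z<.118)&(C[...,1]>.1)&(C[...,1]<.5)&(C[...,0]>.25)&(C[...,0]<.72)
k,l,st,_=cv2.connectedComponentsWithStats(m.astype(np.uint8))
for j in range(1,k):
    if st[j,4]<40: continue
    q=C[l==j]; t=q[q[:,2]>.1]; print(st[j],rect(q),q[:,2].max().round(3),'top',len(t),rect(t) if len(t)>4 else '')
inc((.478,.417,.22,48.9),(.478,.417,.084,48.9),(.478,.417,.22,-41.1),(.478,.417,.084,-41.1))
E
```

```text
time_s: 21.15
tool_pos: [0.5462, 0.3576, 0.1979]
orientation: [[-0.54, 0.66, -0.523], [0.464, 0.752, 0.469], [0.703, 0.011, -0.711]]
ft_force: [0.7, 0.8, 0.5]
grip_width: 1.001
finger_force: 0.0
[193 166  16  19 241] (array([668.8, 324.9]), array([49.4, 43.9]), 7.8) 0.042 top 0 
[153 227  26  18 323] (array([500.5, 396. ]), array([47.3, 42.7]), 85.7) 0.113 top 106 (array([499.4, 394.2]), array([44.6, 15. ]), 47.8)
[245 259  10  13  74] (array([425.8, 178.4]), array([33.1, 23.1]), 4.7) 0.067 top 0 
t 21.2 pos [0.5451 0.3578 0.1945] psi 48.8 f [ 0.3  0.2 -0.3] w 0.999 ff 0.0 q6 -24
  rot [ 7.200e-03 -7.813e-01  2.000e-04] sh [0.0815 0.0004 0.045 ]
  rot [ 7.200e-03 -7.813e-01  2.000e-04] sh [-0.0143 -0.0005  0.1415]
  rot [-0.6052 -0.6164  1.4833] sh [0.0815 0.0004 0.045 ]
  rot [-0.6052 -0.6164  1.4833] sh [-0.0143 -0.0005  0.1415]
```

```bash
python3 -m inch '{"increments":[{"ax":-0.605,"ay":-0.616,"az":1.483,"tx":0.06,"ty":0,"tz":-0.03,"fingers":1},{"ax":-0.605,"ay":-0.616,"az":1.483,"tx":0.06,"ty":0,"tz":-0.03,"fingers":1},{"ax":-0.605,"ay":-0.616,"az":1.483,"tx":0.06,"ty":0,"tz":-0.03,"fingers":1},{"ax":-0.605,"ay":-0.616,"az":1.483,"tx":0.06,"ty":0,"tz":-0.03,"fingers":1},{"ax":-0.605,"ay":-0.616,"az":1.483,"tx":0.06,"ty":0,"tz":-0.03,"fingers":1},{"ax":-0.605,"ay":-0.616,"az":1.483,"tx":0.06,"ty":0,"tz":-0.03,"fingers":1},{"ax":-0.605,"ay":-0.616,"az":1.483,"tx":0.06,"ty":0,"tz":-0.03,"fingers":1},{"ax":-0.605,"ay":-0.616,"az":1.483,"tx":0.06,"ty":0,"tz":-0.03,"fingers":1},{"ax":-0.605,"ay":-0.616,"az":1.483,"tx":0.059,"ty":0,"tz":0.023,"fingers":1},{"ax":-0.605,"ay":-0.616,"az":1.483,"tx":0.059,"ty":0,"tz":0.023,"fingers":1},{"ax":-0.605,"ay":-0.616,"az":1.483,"tx":0.059,"ty":0,"tz":0.023,"fingers":1},{"ax":-0.605,"ay":-0.616,"az":1.483,"tx":0.059,"ty":0,"tz":0.023,"fingers":1},{"ax":-0.605,"ay":-0.616,"az":1.483,"tx":0.059,"ty":0,"tz":0.023,"fingers":1},{"ax":-0.605,"ay":-0.616,"az":1.483,"tx":0.059,"ty":0,"tz":0.023,"fingers":1},{"ax":-0.605,"ay":-0.616,"az":1.483,"tx":0.059,"ty":0,"tz":0.023,"fingers":1}]}'
python3 - <<'E'
from h import *
p,d,i=shot('wrist'); C=cloud(d,i); m=(C[...,2]>.1)&(C[...,2]<.118)&(np.hypot(C[...,0]-.5,C[...,1]-.395)<.04); m[330:]=False
print(m.sum(),rect(C[m])); inc((.5005,.3955,.12,-41.5),(.5005,.3955,.084,-41.5))
E
```

```text
time_s: 22.7
tool_pos: [0.4997, 0.396, 0.2149]
orientation: [[0.656, 0.755, -0.009], [0.755, -0.656, -0.002], [-0.007, -0.005, -1.0]]
ft_force: [-0.2, 0.4, -0.6]
grip_width: 1.004
finger_force: 0.0
913 (array([501.6, 396.2]), array([44.2, 13.8]), 48.8)
t 22.8 pos [0.4998 0.3959 0.2151] psi -41.0 f [-0.2 -0.5  0. ] w 0.995 ff 0.0 q6 76
  rot [-0.0053  0.0072  0.0083] sh [0.0008 0.0013 0.0951]
  rot [-0.0053  0.0072  0.0083] sh [0.0011 0.0015 0.1311]
```

```bash
python3 -m inch '{"increments":[{"ax":-0.005,"ay":0.007,"az":0.005,"tx":0.001,"ty":0.0015,"tz":0.03,"fingers":1},{"ax":-0.005,"ay":0.007,"az":0.005,"tx":0.001,"ty":0.0015,"tz":0.06,"fingers":1},{"ax":-0.005,"ay":0.007,"az":0.005,"tx":0.001,"ty":0.0015,"tz":0.09,"fingers":1},{"ax":-0.005,"ay":0.007,"az":0.005,"tx":0.0015,"ty":0.0015,"tz":0.115,"fingers":1},{"ax":-0.005,"ay":0.007,"az":0.005,"tx":0.0015,"ty":0.0015,"tz":0.128,"fingers":0.8},{"ax":-0.005,"ay":0.007,"az":0.005,"tx":0.0015,"ty":0.0015,"tz":0.13,"fingers":0.4},{"ax":-0.005,"ay":0.007,"az":0.005,"tx":0.0015,"ty":0.0015,"tz":0.13,"fingers":0},{"ax":-0.005,"ay":0.007,"az":0.005,"tx":0.0015,"ty":0.0015,"tz":0.13,"fingers":0},{"ax":-0.005,"ay":0.007,"az":0.005,"tx":0.0015,"ty":0.0015,"tz":0.13,"fingers":0},{"ax":-0.005,"ay":0.007,"az":0.005,"tx":0.0015,"ty":0.0015,"tz":0.13,"fingers":0},{"ax":-0.005,"ay":0.007,"az":0.005,"tx":0.0015,"ty":0.0015,"tz":0.13,"fingers":0},{"ax":-0.005,"ay":0.007,"az":0.005,"tx":0.0015,"ty":0.0015,"tz":0.13,"fingers":0},{"ax":-0.005,"ay":0.007,"az":0.005,"tx":0.0015,"ty":0.0015,"tz":0.13,"fingers":0},{"ax":-0.005,"ay":0.007,"az":0.005,"tx":0.0015,"ty":0.0015,"tz":0.13,"fingers":0}]}'
python3 - <<'E'
from h import *
inc((.5005,.3955,.23,-41.5),(.50,.1,.25,-59),(.4997,-.2804,.22,-59))
E
```

```text
time_s: 24.15
tool_pos: [0.5014, 0.3969, 0.0871]
orientation: [[0.66, 0.751, 0.003], [0.751, -0.66, 0.002], [0.003, 0.001, -1.0]]
ft_force: [0.9, -0.2, 6.7]
grip_width: 0.15
finger_force: 60.0
t 24.1 pos [0.5014 0.3969 0.0871] psi -41.3 f [ 0.9 -0.2  6.7] w 0.150 ff 60.0 q6 76
  rot [ 0.001  -0.0032  0.0032] sh [-0.0012  0.0004 -0.1429]
  rot [ 0.0005 -0.0033  0.3087] sh [-0.2234  0.1951 -0.1634]
  rot [ 0.0005 -0.0033  0.3087] sh [-0.5094  0.446  -0.134 ]
```

```bash
python3 -m inch '{"increments":[{"ax":0,"ay":0,"az":0,"tx":0,"ty":0,"tz":-0.04,"fingers":0},{"ax":0,"ay":0,"az":0,"tx":0,"ty":0,"tz":-0.08,"fingers":0},{"ax":0,"ay":0,"az":0,"tx":-0.02,"ty":0.02,"tz":-0.12,"fingers":0},{"ax":0,"ay":0,"az":0.03,"tx":-0.05,"ty":0.045,"tz":-0.15,"fingers":0},{"ax":0,"ay":0,"az":0.06,"tx":-0.08,"ty":0.07,"tz":-0.163,"fingers":0},{"ax":0,"ay":0,"az":0.1,"tx":-0.115,"ty":0.1,"tz":-0.163,"fingers":0},{"ax":0,"ay":0,"az":0.14,"tx":-0.15,"ty":0.131,"tz":-0.163,"fingers":0},{"ax":0,"ay":0,"az":0.18,"tx":-0.185,"ty":0.162,"tz":-0.163,"fingers":0},{"ax":0,"ay":0,"az":0.22,"tx":-0.22,"ty":0.192,"tz":-0.163,"fingers":0},{"ax":0,"ay":0,"az":0.26,"tx":-0.255,"ty":0.223,"tz":-0.163,"fingers":0},{"ax":0,"ay":0,"az":0.309,"tx":-0.29,"ty":0.254,"tz":-0.163,"fingers":0},{"ax":0,"ay":0,"az":0.309,"tx":-0.325,"ty":0.284,"tz":-0.163,"fingers":0},{"ax":0,"ay":0,"az":0.309,"tx":-0.36,"ty":0.315,"tz":-0.163,"fingers":0},{"ax":0,"ay":0,"az":0.309,"tx":-0.395,"ty":0.346,"tz":-0.163,"fingers":0},{"ax":0,"ay":0,"az":0.309,"tx":-0.43,"ty":0.377,"tz":-0.16,"fingers":0},{"ax":0,"ay":0,"az":0.309,"tx":-0.465,"ty":0.407,"tz":-0.15,"fingers":0},{"ax":0,"ay":0,"az":0.309,"tx":-0.492,"ty":0.431,"tz":-0.134,"fingers":0},{"ax":0,"ay":0,"az":0.309,"tx":-0.509,"ty":0.446,"tz":-0.12,"fingers":0},{"ax":0,"ay":0,"az":0.309,"tx":-0.509,"ty":0.446,"tz":-0.11,"fingers":0},{"ax":0,"ay":0,"az":0.309,"tx":-0.509,"ty":0.446,"tz":-0.11,"fingers":0}]}'
python3 - <<'E'
from h import *
inc((.5005,-.280,.15,-59),(.5005,-.28,.131,-59),(.5005,-.28,.107,-59))
p,d,i=shot('wrist'); save(p,'w7.png')
E
```

```text
time_s: 26.15
tool_pos: [0.4987, -0.2798, 0.193]
orientation: [[0.858, 0.514, -0.004], [0.514, -0.858, 0.003], [-0.002, -0.004, -1.0]]
ft_force: [0.2, 0.0, -2.0]
grip_width: 0.154
finger_force: 59.0
t 26.1 pos [ 0.4987 -0.2798  0.193 ] psi -59.1 f [ 0.2  0.  -2. ] w 0.154 ff 59.0 q6 26
  rot [-0.004   0.0017 -0.001 ] sh [0.0015 0.0013 0.043 ]
  rot [-0.004   0.0017 -0.001 ] sh [0.0015 0.0013 0.062 ]
  rot [-0.004   0.0017 -0.001 ] sh [0.0016 0.0014 0.086 ]
```

View pics/w7.png

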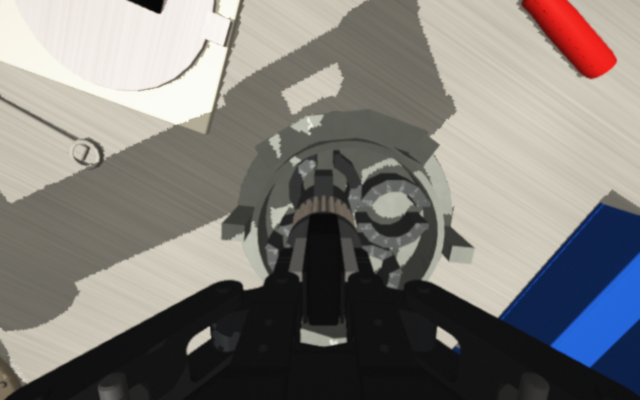

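The key at (324,180) is in line with the seat's notch between (303,175) and (345,170). I'll lower slowly, watching the force.

```bash
python3 -m inch '{"increments":[{"ax":-0.002,"ay":0.001,"az":0,"tx":0.0015,"ty":0.0013,"tz":0.02,"fingers":0},{"ax":-0.002,"ay":0.001,"az":0,"tx":0.0015,"ty":0.0013,"tz":0.035,"fingers":0},{"ax":-0.002,"ay":0.001,"az":0,"tx":0.0015,"ty":0.0013,"tz":0.042,"fingers":0},{"ax":-0.002,"ay":0.001,"az":0,"tx":0.0015,"ty":0.0013,"tz":0.047,"fingers":0},{"ax":-0.002,"ay":0.001,"az":0,"tx":0.0015,"ty":0.0013,"tz":0.052,"fingers":0},{"ax":-0.002,"ay":0.001,"az":0,"tx":0.0015,"ty":0.0013,"tz":0.055,"fingers":0},{"ax":-0.002,"ay":0.001,"az":0,"tx":0.0015,"ty":0.0013,"tz":0.055,"fingers":0}]}'
```

```text
time_s: 26.9
tool_pos: [0.5015, -0.2807, 0.1402]
orientation: [[0.857, 0.515, 0.002], [0.515, -0.857, -0.001], [0.001, 0.002, -1.0]]
ft_force: [0.1, -0.4, -1.4]
grip_width: 0.147
finger_force: 59.0
```

```bash
python3 -m inch '{"increments":[{"ax":0,"ay":0,"az":0,"tx":-0.0005,"ty":-0.001,"tz":0.003,"fingers":0},{"ax":0,"ay":0,"az":0,"tx":-0.0005,"ty":-0.001,"tz":0.006,"fingers":0},{"ax":0,"ay":0,"az":0,"tx":-0.0005,"ty":-0.001,"tz":0.009,"fingers":0},{"ax":0,"ay":0,"az":0,"tx":-0.0005,"ty":-0.001,"tz":0.012,"fingers":0},{"ax":0,"ay":0,"az":0,"tx":-0.0005,"ty":-0.001,"tz":0.012,"fingers":0}]}'
```

```text
time_s: 27.4
tool_pos: [0.5004, -0.28, 0.1277]
orientation: [[0.857, 0.515, 0.001], [0.515, -0.857, -0.001], [0.0, 0.001, -1.0]]
ft_force: [-0.0, -0.5, -2.4]
grip_width: 0.15
finger_force: 59.1
```

Already below the riding height (0.131) with no contact, so the keys are in the notches. On down to the floor.

```bash
python3 -m inch '{"increments":[{"ax":0,"ay":0,"az":0,"tx":0,"ty":0,"tz":0.004,"fingers":0},{"ax":0,"ay":0,"az":0,"tx":0,"ty":0,"tz":0.008,"fingers":0},{"ax":0,"ay":0,"az":0,"tx":0,"ty":0,"tz":0.012,"fingers":0},{"ax":0,"ay":0,"az":0,"tx":0,"ty":0,"tz":0.016,"fingers":0},{"ax":0,"ay":0,"az":0,"tx":0,"ty":0,"tz":0.0185,"fingers":0},{"ax":0,"ay":0,"az":0,"tx":0,"ty":0,"tz":0.0205,"fingers":0},{"ax":0,"ay":0,"az":0,"tx":0,"ty":0,"tz":0.0205,"fingers":0}]}'
```

```text
time_s: 28.1
tool_pos: [0.5005, -0.2801, 0.1075]
orientation: [[0.857, 0.515, 0.001], [0.515, -0.857, -0.001], [0.001, 0.002, -1.0]]
ft_force: [-0.0, 0.0, -2.1]
grip_width: 0.147
finger_force: 59.1
```

```bash
python3 -m inch '{"increments":[{"ax":0,"ay":0,"az":0,"tx":0,"ty":0,"tz":0.001,"fingers":0},{"ax":0,"ay":0,"az":0,"tx":0,"ty":0,"tz":0.001,"fingers":0}]}'
python3 -m inch '{"increments":[{"ax":0,"ay":0,"az":0,"tx":0,"ty":0,"tz":0,"fingers":0.3},{"ax":0,"ay":0,"az":0,"tx":0,"ty":0,"tz":0,"fingers":0.4},{"ax":0,"ay":0,"az":0,"tx":0,"ty":0,"tz":0,"fingers":0.4},{"ax":0,"ay":0,"az":0,"tx":0,"ty":0,"tz":-0.015,"fingers":0.4},{"ax":0,"ay":0,"az":0,"tx":0,"ty":0,"tz":-0.05,"fingers":0.6},{"ax":0,"ay":0,"az":0,"tx":0,"ty":0,"tz":-0.1,"fingers":1},{"ax":0,"ay":0,"az":0,"tx":0,"ty":0,"tz":-0.15,"fingers":1},{"ax":0,"ay":0,"az":0,"tx":0,"ty":0,"tz":-0.15,"fingers":1}]}'
python3 - <<'E'
from h import *
p,d,i=shot('wrist'); C=cloud(d,i); m=(C[...,2]>.115)&(C[...,2]<.14)&(np.hypot(C[...,0]-.5,C[...,1]+.28)<.04); m[330:]=False
print(m.sum(),rect(C[m]),np.median(C[m][:,2]))
p,d,i=shot('top'); C=cloud(d,i); Z=C[...,2]
m=(Z>.012)&(Z<.118)&(C[...,1]>.1)&(C[...,1]<.5)&(C[...,0]>.25)&(C[...,0]<.72)
k,l,st,_=cv2.connectedComponentsWithStats(m.astype(np.uint8))
for j in range(1,k):
    if st[j,4]<40: continue
    q=C[l==j]; t=q[q[:,2]>.1]; print(st[j],rect(q),q[:,2].max().round(3),'top',len(t),rect(t) if len(t)>4 else '')
inc((.64,.1,.3,-89),(.64,.26,.3,-89))
E
```

```text
time_s: 28.3
tool_pos: [0.5008, -0.2803, 0.1072]
orientation: [[0.857, 0.515, 0.002], [0.515, -0.857, -0.002], [0.001, 0.003, -1.0]]
ft_force: [0.3, -0.4, -1.6]
grip_width: 0.151
finger_force: 59.2
time_s: 29.1
tool_pos: [0.5023, -0.2812, 0.2675]
orientation: [[0.857, 0.515, 0.015], [0.515, -0.857, -0.01], [0.008, 0.017, -1.0]]
ft_force: [0.5, -0.2, 0.3]
grip_width: 0.999
finger_force: 0.0
740 (array([ 500.7, -280.6]), array([43.8, 13.8]), 31.1) 0.1293749396701771
[264 156  15   4  40] (array([717.4, 129.6]), array([38.8,  5. ]), 89.2) 0.038 top 0 
[189 166  21  41 635] (array([638.1, 327.3]), array([ 62. , 111.3]), 178.8) 0.045 top 0 
[226 259  30  16 310] (array([423.7, 193.9]), array([53.5, 36.8]), 87.6) 0.114 top 100 (array([425. , 199.7]), array([14. , 44.8]), 114.0)
t 29.2 pos [ 0.5008 -0.2803  0.2597] psi -59.0 f [ 0.1  0.8 -0.6] w 0.998 ff 0.0 q6 26
  rot [ 0.0055 -0.0046  0.5233] sh [ 0.3152 -0.2541 -0.041 ]
  rot [ 0.0055 -0.0046  0.5233] sh [ 0.3976 -0.3913 -0.0417]
```

F is home, with its handle top at 0.129 m. Element A has rolled to (0.638, 0.327), so I'll look at it from above.

```bash
python3 -m inch '{"increments":[{"ax":0.005,"ay":-0.005,"az":0.1,"tx":0.05,"ty":-0.06,"tz":-0.03,"fingers":1},{"ax":0.005,"ay":-0.005,"az":0.54,"tx":0.397,"ty":-0.468,"tz":-0.03,"fingers":1},{"ax":0.005,"ay":-0.005,"az":0.54,"tx":0.397,"ty":-0.468,"tz":-0.03,"fingers":1},{"ax":0.005,"ay":-0.005,"az":0.54,"tx":0.397,"ty":-0.468,"tz":-0.03,"fingers":1},{"ax":0.005,"ay":-0.005,"az":0.54,"tx":0.397,"ty":-0.468,"tz":-0.03,"fingers":1},{"ax":0.005,"ay":-0.005,"az":0.54,"tx":0.397,"ty":-0.468,"tz":-0.03,"fingers":1},{"ax":0.005,"ay":-0.005,"az":0.54,"tx":0.397,"ty":-0.468,"tz":-0.03,"fingers":1},{"ax":0.005,"ay":-0.005,"az":0.54,"tx":0.397,"ty":-0.468,"tz":-0.03,"fingers":1},{"ax":0.005,"ay":-0.005,"az":0.54,"tx":0.397,"ty":-0.468,"tz":-0.03,"fingers":1},{"ax":0.005,"ay":-0.005,"az":0.54,"tx":0.397,"ty":-0.468,"tz":0,"fingers":1},{"ax":0.005,"ay":-0.005,"az":0.54,"tx":0.397,"ty":-0.468,"tz":0,"fingers":1},{"ax":0.005,"ay":-0.005,"az":0.54,"tx":0.397,"ty":-0.468,"tz":0,"fingers":1},{"ax":0.005,"ay":-0.005,"az":0.54,"tx":0.397,"ty":-0.468,"tz":0,"fingers":1},{"ax":0.005,"ay":-0.005,"az":0.54,"tx":0.397,"ty":-0.468,"tz":0,"fingers":1},{"ax":0.005,"ay":-0.005,"az":0.54,"tx":0.397,"ty":-0.468,"tz":0,"fingers":1},{"ax":0.005,"ay":-0.005,"az":0.54,"tx":0.397,"ty":-0.468,"tz":0,"fingers":1}]}'
cat > fallen.py <<'E'
from h import *
def fallen(C,c,rad,guess):
    Z=C[...,2]; q=C[(Z>.006)&(Z<.06)&(np.hypot(C[...,0]-c[0],C[...,1]-c[1])<rad)]
    print(len(q),rect(q)); a=rect(q)[2]; a=a if abs((a-guess+180)%360-180)<90 else a-180
    h=np.array([np.cos(np.radians(a)),np.sin(np.radians(a))]); s=np.array([-h[1],h[0]])
    A=q[:,:2]@h; B=q[:,:2]@s; e=A.max()
    for n,lo,hi in(('keys',.078,.095),('body',.035,.068),('handle',.003,.027)):
        g=(e-A>lo)&(e-A<hi); bb=np.percentile(B[g],[1,99]); c2=h*(e-(lo+hi)/2)+s*bb.mean()
        k=[q[g&(abs(B-x)<.006),2].mean().round(4) for x in np.linspace(bb[0]+.006,bb[1]-.006,4)]
        print(n,'centre',c2.round(4),'width',(bb[1]-bb[0]).round(4),'z across',k)
    print('dir',a,'handle end',(h*e+s*np.median(B)).round(4))
E
python3 - <<'E'
from fallen import *
p,d,i=shot('wrist'); fallen(cloud(d,i),(.638,.327),.075,0)
inc((.62,.327,.1,-90))
E
```

```text
time_s: 30.8
tool_pos: [0.5999, 0.3245, 0.2561]
orientation: [[1.0, -0.0, -0.005], [-0.0, -1.0, 0.001], [-0.005, -0.001, -1.0]]
ft_force: [0.2, -0.3, 0.6]
grip_width: 1.001
finger_force: 0.0
3784 (array([641.2, 328.7]), array([ 61.8, 109.8]), 178.5)
keys centre [0.6096 0.33  ] width 0.0607 z across [np.float64(0.0366), np.float64(0.0373), np.float64(0.0375), np.float64(0.0146)]
body centre [0.6446 0.329 ] width 0.0376 z across [np.float64(0.0323), np.float64(0.0366), np.float64(0.0369), np.float64(0.0326)]
handle centre [0.6811 0.3284] width 0.0431 z across [np.float64(0.0327), np.float64(0.03), np.float64(0.0248), np.float64(0.0195)]
dir -1.5 handle end [0.6961 0.3274]
t 30.9 pos [0.6    0.3243 0.2566] psi -90.0 f [ 0.6 -0.5 -0. ] w 1.003 ff 0.0 q6 115
  rot [-0.0019  0.0039 -0.0008] sh [ 0.0206 -0.0024  0.1565]
```

Element A is rolled about 23°, so I'll grip it by its round body, where roll doesn't matter. First I'll carry it to an easier spot, lying as F did.

```bash
python3 -m inch '{"increments":[{"ax":0,"ay":0.004,"az":0.026,"tx":0.04,"ty":-0.004,"tz":0.03,"fingers":1},{"ax":0,"ay":0.004,"az":0.026,"tx":0.055,"ty":-0.004,"tz":0.07,"fingers":1},{"ax":0,"ay":0.004,"az":0.026,"tx":0.055,"ty":-0.004,"tz":0.11,"fingers":1},{"ax":0,"ay":0.004,"az":0.026,"tx":0.055,"ty":-0.004,"tz":0.15,"fingers":1},{"ax":0,"ay":0.004,"az":0.026,"tx":0.055,"ty":-0.004,"tz":0.18,"fingers":1},{"ax":0,"ay":0.004,"az":0.026,"tx":0.055,"ty":-0.004,"tz":0.21,"fingers":1},{"ax":0,"ay":0.004,"az":0.026,"tx":0.055,"ty":-0.004,"tz":0.23,"fingers":1},{"ax":0,"ay":0.004,"az":0.026,"tx":0.055,"ty":-0.004,"tz":0.242,"fingers":1},{"ax":0,"ay":0.004,"az":0.026,"tx":0.055,"ty":-0.004,"tz":0.247,"fingers":1},{"ax":0,"ay":0.004,"az":0.026,"tx":0.055,"ty":-0.004,"tz":0.247,"fingers":0.7},{"ax":0,"ay":0.004,"az":0.026,"tx":0.055,"ty":-0.004,"tz":0.247,"fingers":0.4},{"ax":0,"ay":0.004,"az":0.026,"tx":0.055,"ty":-0.004,"tz":0.247,"fingers":0.2},{"ax":0,"ay":0.004,"az":0.026,"tx":0.055,"ty":-0.004,"tz":0.247,"fingers":0.2},{"ax":0,"ay":0.004,"az":0.026,"tx":0.055,"ty":-0.004,"tz":0.247,"fingers":0.2},{"ax":0,"ay":0.004,"az":0.026,"tx":0.055,"ty":-0.004,"tz":0.247,"fingers":0.2}]}'
python3 - <<'E'
from h import *
inc((.64,.33,.1,-91.5),(.53,.37,.1,49),(.53,.37,.01,49),(.53,.37,.1,-20))
E
```

```text
time_s: 32.35
tool_pos: [0.6548, 0.3305, 0.0111]
orientation: [[1.0, -0.025, 0.003], [-0.025, -1.0, 0.003], [0.003, -0.003, -1.0]]
ft_force: [-0.8, -0.6, 6.1]
grip_width: 0.44
finger_force: 62.7
t 32.4 pos [0.6548 0.3305 0.0111] psi -91.5 f [-0.8 -0.6  6.1] w 0.440 ff 62.7 q6 115
  rot [-0.0032 -0.0028  0.0009] sh [-0.0145  0.0006 -0.089 ]
  rot [ 2.1000e-03 -5.2000e-03 -2.4513e+00] sh [-0.1255 -0.0366 -0.0892]
  rot [ 2.1000e-03 -5.2000e-03 -2.4513e+00] sh [-0.1257 -0.0363  0.0008]
  rot [-1.000e-03 -4.500e-03 -1.247e+00] sh [-0.1255 -0.0366 -0.0892]
```

```bash
python3 -m inch '{"increments":[{"ax":0,"ay":0,"az":0,"tx":0,"ty":0,"tz":-0.02,"fingers":0.2},{"ax":0,"ay":0,"az":0,"tx":-0.01,"ty":0,"tz":-0.06,"fingers":0.2},{"ax":0,"ay":0,"az":-2.451,"tx":-0.126,"ty":-0.037,"tz":-0.09,"fingers":0.2},{"ax":0,"ay":0,"az":-2.451,"tx":-0.126,"ty":-0.037,"tz":-0.09,"fingers":0.2},{"ax":0,"ay":0,"az":-2.451,"tx":-0.126,"ty":-0.037,"tz":-0.09,"fingers":0.2},{"ax":0,"ay":0,"az":-2.451,"tx":-0.126,"ty":-0.037,"tz":-0.09,"fingers":0.2},{"ax":0,"ay":0,"az":-2.451,"tx":-0.126,"ty":-0.037,"tz":-0.09,"fingers":0.2},{"ax":0,"ay":0,"az":-2.451,"tx":-0.126,"ty":-0.037,"tz":-0.09,"fingers":0.2},{"ax":0,"ay":0,"az":-2.451,"tx":-0.126,"ty":-0.037,"tz":-0.09,"fingers":0.2},{"ax":0,"ay":0,"az":-2.451,"tx":-0.126,"ty":-0.037,"tz":-0.09,"fingers":0.2},{"ax":0,"ay":0,"az":-2.451,"tx":-0.126,"ty":-0.037,"tz":-0.09,"fingers":0.2},{"ax":0,"ay":0,"az":-2.451,"tx":-0.126,"ty":-0.037,"tz":-0.09,"fingers":0.2},{"ax":0,"ay":0,"az":-2.451,"tx":-0.126,"ty":-0.037,"tz":-0.09,"fingers":0.2},{"ax":0,"ay":0,"az":-2.451,"tx":-0.126,"ty":-0.037,"tz":-0.09,"fingers":0.2},{"ax":0,"ay":0,"az":-2.451,"tx":-0.126,"ty":-0.037,"tz":-0.09,"fingers":0.2},{"ax":0,"ay":0,"az":-2.451,"tx":-0.126,"ty":-0.037,"tz":-0.09,"fingers":0.2},{"ax":0,"ay":0,"az":-2.451,"tx":-0.126,"ty":-0.037,"tz":-0.09,"fingers":0.2},{"ax":0,"ay":0,"az":-2.451,"tx":-0.126,"ty":-0.037,"tz":-0.09,"fingers":0.2},{"ax":0,"ay":0,"az":-2.451,"tx":-0.126,"ty":-0.037,"tz":-0.05,"fingers":0.2},{"ax":0,"ay":0,"az":-2.451,"tx":-0.126,"ty":-0.037,"tz":-0.03,"fingers":0.2}]}'
python3 - <<'E'
from h import *
inc((.53,.37,.012,49)); print(readout.read_state()['q'].round(0))
E
```

```text
time_s: 34.35
tool_pos: [0.5274, 0.3697, 0.036]
orientation: [[-0.756, 0.655, -0.003], [0.655, 0.756, 0.0], [0.003, -0.002, -1.0]]
ft_force: [-0.6, -0.7, -3.5]
grip_width: 0.446
finger_force: 62.7
t 34.4 pos [0.5274 0.3697 0.036 ] psi 49.1 f [-0.6 -0.7 -3.5] w 0.446 ff 62.7 q6 -17
  rot [-0.002  -0.0027  0.0014] sh [-0.0018  0.002   0.024 ]
[ 32.  30.  71.   0.  80. -17.]
```

```bash
python3 -m inch '{"increments":[{"ax":0,"ay":0,"az":0,"tx":0,"ty":0,"tz":0.012,"fingers":0.2},{"ax":0,"ay":0,"az":0,"tx":0,"ty":0,"tz":0.021,"fingers":0.2},{"ax":0,"ay":0,"az":0,"tx":0,"ty":0,"tz":0.0245,"fingers":0.2},{"ax":0,"ay":0,"az":0,"tx":0,"ty":0,"tz":0.0245,"fingers":0.2},{"ax":0,"ay":0,"az":0,"tx":0,"ty":0,"tz":0.0245,"fingers":0.5},{"ax":0,"ay":0,"az":0,"tx":0,"ty":0,"tz":0.0245,"fingers":0.7},{"ax":0,"ay":0,"az":0,"tx":0,"ty":0,"tz":0.0245,"fingers":1},{"ax":0,"ay":0,"az":0,"tx":0,"ty":0,"tz":0.0245,"fingers":1},{"ax":0,"ay":0,"az":0,"tx":0,"ty":0,"tz":0.0,"fingers":1},{"ax":0,"ay":0,"az":0,"tx":0,"ty":0,"tz":-0.04,"fingers":1},{"ax":0,"ay":0,"az":0,"tx":-0.02,"ty":0,"tz":-0.08,"fingers":1},{"ax":0,"ay":0,"az":0,"tx":-0.06,"ty":0,"tz":-0.12,"fingers":1},{"ax":0,"ay":0,"az":0,"tx":-0.06,"ty":0,"tz":-0.12,"fingers":1}]}'
python3 - <<'E'
from fallen import *
p,d,i=shot('wrist'); fallen(cloud(d,i),(.54,.36),.07,139)
M=tilt(49,-35)
inc((.5356,.3626,.1,M),(.5356,.3626,.0145,M))
E
```

```text
time_s: 35.65
tool_pos: [0.5781, 0.3291, 0.1659]
orientation: [[-0.752, 0.659, 0.01], [0.659, 0.752, 0.006], [-0.004, 0.011, -1.0]]
ft_force: [0.4, 0.5, 0.7]
grip_width: 0.999
finger_force: 0.0
6638 (array([539.7, 363. ]), array([ 62. , 109.8]), 139.1)
keys centre [0.5637 0.3425] width 0.0607 z across [np.float64(0.0368), np.float64(0.0374), np.float64(0.0373), np.float64(0.0149)]
body centre [0.5372 0.3653] width 0.0379 z across [np.float64(0.0322), np.float64(0.0364), np.float64(0.0369), np.float64(0.0328)]
handle centre [0.5093 0.389 ] width 0.0425 z across [np.float64(0.033), np.float64(0.03), np.float64(0.0247), np.float64(0.0195)]
dir 139.1 handle end [0.4985 0.3993]
t 35.7 pos [0.577  0.3294 0.1635] psi 48.8 f [-0.1 -1.1  1. ] w 0.995 ff 0.0 q6 -22
  rot [ 0.0069 -0.6089 -0.0056] sh [ 0.0531 -0.0028  0.0634]
  rot [ 0.0069 -0.6089 -0.0056] sh [ 0.0532 -0.0035  0.1489]
```

```bash
python3 -m inch '{"increments":[{"ax":0.004,"ay":-0.13,"az":0,"tx":0.053,"ty":-0.002,"tz":0.01,"fingers":1},{"ax":0.004,"ay":-0.27,"az":0,"tx":0.053,"ty":-0.002,"tz":0.02,"fingers":1},{"ax":0.004,"ay":-0.4,"az":0,"tx":0.053,"ty":-0.002,"tz":0.03,"fingers":1},{"ax":0.004,"ay":-0.53,"az":0,"tx":0.053,"ty":-0.002,"tz":0.05,"fingers":1},{"ax":0.004,"ay":-0.609,"az":0,"tx":0.053,"ty":-0.002,"tz":0.07,"fingers":1},{"ax":0.004,"ay":-0.609,"az":0,"tx":0.053,"ty":-0.002,"tz":0.1,"fingers":1},{"ax":0.004,"ay":-0.609,"az":0,"tx":0.053,"ty":-0.002,"tz":0.125,"fingers":1},{"ax":0.004,"ay":-0.609,"az":0,"tx":0.053,"ty":-0.002,"tz":0.142,"fingers":1},{"ax":0.004,"ay":-0.609,"az":0,"tx":0.053,"ty":-0.002,"tz":0.148,"fingers":1},{"ax":0.004,"ay":-0.609,"az":0,"tx":0.053,"ty":-0.002,"tz":0.149,"fingers":0.7},{"ax":0.004,"ay":-0.609,"az":0,"tx":0.053,"ty":-0.002,"tz":0.149,"fingers":0.4},{"ax":0.004,"ay":-0.609,"az":0,"tx":0.053,"ty":-0.002,"tz":0.149,"fingers":0.2},{"ax":0.004,"ay":-0.609,"az":0,"tx":0.053,"ty":-0.002,"tz":0.149,"fingers":0.2},{"ax":0.004,"ay":-0.609,"az":0,"tx":0.053,"ty":-0.002,"tz":0.149,"fingers":0.2},{"ax":0.004,"ay":-0.609,"az":0,"tx":0.053,"ty":-0.002,"tz":0.149,"fingers":0.2}]}'
python3 - <<'E'
from h import *
M=tilt(49,55)
inc((.515,.38,.12,tilt(49,-35)),(.515,.38,.12,M)); print(readout.read_state()['q'].round(0))
E
```

```text
time_s: 37.2
tool_pos: [0.5334, 0.3648, 0.012]
orientation: [[-0.618, 0.657, 0.431], [0.539, 0.754, -0.375], [-0.572, 0.0, -0.82]]
ft_force: [-1.4, -0.5, 6.6]
grip_width: 0.451
finger_force: 60.1
t 37.2 pos [0.5334 0.3648 0.012 ] psi 48.9 f [-1.4 -0.5  6.6] w 0.451 ff 60.1 q6 8
  rot [-0.0005 -0.0023 -0.0013] sh [-0.0421 -0.0006 -0.1022]
  rot [ 6.0000e-04  1.5685e+00 -1.4000e-03] sh [-0.0421 -0.0006 -0.1022]
[ 45.  33.  76. -37.  72.   8.]
```

```bash
python3 -m inch '{"increments":[{"ax":0,"ay":0,"az":0,"tx":-0.008,"ty":0,"tz":-0.02,"fingers":0.2},{"ax":0,"ay":0,"az":0,"tx":-0.021,"ty":0,"tz":-0.05,"fingers":0.2},{"ax":0,"ay":0,"az":0,"tx":-0.035,"ty":0,"tz":-0.085,"fingers":0.2},{"ax":0,"ay":0.1,"az":0,"tx":-0.042,"ty":0,"tz":-0.102,"fingers":0.2},{"ax":0,"ay":0.22,"az":0,"tx":-0.042,"ty":0,"tz":-0.102,"fingers":0.2},{"ax":0,"ay":0.34,"az":0,"tx":-0.042,"ty":0,"tz":-0.102,"fingers":0.2},{"ax":0,"ay":0.46,"az":0,"tx":-0.042,"ty":0,"tz":-0.102,"fingers":0.2},{"ax":0,"ay":0.58,"az":0,"tx":-0.042,"ty":0,"tz":-0.102,"fingers":0.2},{"ax":0,"ay":0.7,"az":0,"tx":-0.042,"ty":0,"tz":-0.102,"fingers":0.2},{"ax":0,"ay":0.82,"az":0,"tx":-0.042,"ty":0,"tz":-0.102,"fingers":0.2},{"ax":0,"ay":0.94,"az":0,"tx":-0.042,"ty":0,"tz":-0.102,"fingers":0.2},{"ax":0,"ay":1.06,"az":0,"tx":-0.042,"ty":0,"tz":-0.102,"fingers":0.2},{"ax":0,"ay":1.18,"az":0,"tx":-0.042,"ty":0,"tz":-0.102,"fingers":0.2},{"ax":0,"ay":1.3,"az":0,"tx":-0.042,"ty":0,"tz":-0.102,"fingers":0.2},{"ax":0,"ay":1.42,"az":0,"tx":-0.042,"ty":0,"tz":-0.102,"fingers":0.2},{"ax":0,"ay":1.52,"az":0,"tx":-0.042,"ty":0,"tz":-0.102,"fingers":0.2},{"ax":0,"ay":1.569,"az":0,"tx":-0.042,"ty":0,"tz":-0.102,"fingers":0.2},{"ax":0,"ay":1.569,"az":0,"tx":-0.042,"ty":0,"tz":-0.102,"fingers":0.2},{"ax":0,"ay":1.569,"az":0,"tx":-0.042,"ty":0,"tz":-0.102,"fingers":0.2}]}'
python3 - <<'E'
from h import *
inc((.515,.38,.066,tilt(49,55))); print(readout.read_state()['q'].round(0))
E
```

```text
time_s: 39.1
tool_pos: [0.5151, 0.38, 0.1175]
orientation: [[-0.431, 0.657, -0.618], [0.379, 0.754, 0.537], [0.819, -0.003, -0.574]]
ft_force: [0.0, 0.1, -2.0]
grip_width: 0.447
finger_force: 60.4
t 39.1 pos [0.5151 0.38   0.1175] psi 48.9 f [ 0.   0.1 -2. ] w 0.447 ff 60.4 q6 -28
  rot [-0.0001  0.     -0.0031] sh [-0.0421  0.0001  0.0296]
[ 16.  45.  53.  47. 111. -28.]
```

```bash
python3 -m inch '{"increments":[{"ax":0,"ay":0,"az":0,"tx":-0.015,"ty":0,"tz":0.0105,"fingers":0.2},{"ax":0,"ay":0,"az":0,"tx":-0.03,"ty":0,"tz":0.021,"fingers":0.2},{"ax":0,"ay":0,"az":0,"tx":-0.038,"ty":0,"tz":0.0266,"fingers":0.2},{"ax":0,"ay":0,"az":0,"tx":-0.042,"ty":0,"tz":0.0294,"fingers":0.2},{"ax":0,"ay":0,"az":0,"tx":-0.0435,"ty":0,"tz":0.0305,"fingers":0.2},{"ax":0,"ay":0,"az":0,"tx":-0.0435,"ty":0,"tz":0.0305,"fingers":0.2}]}'
python3 -m inch '{"increments":[{"ax":0,"ay":0,"az":0,"tx":-0.001,"ty":0,"tz":0.0007,"fingers":0.2},{"ax":0,"ay":0,"az":0,"tx":-0.0015,"ty":0,"tz":0.001,"fingers":0.2},{"ax":0,"ay":0,"az":0,"tx":-0.0015,"ty":0,"tz":0.001,"fingers":0.2}]}'
```

```text
time_s: 39.7
tool_pos: [0.5149, 0.3801, 0.0647]
orientation: [[-0.43, 0.657, -0.619], [0.378, 0.754, 0.538], [0.82, -0.002, -0.572]]
ft_force: [-0.1, -0.8, -1.4]
grip_width: 0.451
finger_force: 60.4
time_s: 40.0
tool_pos: [0.515, 0.38, 0.0631]
orientation: [[-0.431, 0.657, -0.619], [0.378, 0.754, 0.538], [0.82, -0.002, -0.573]]
ft_force: [-0.3, 0.1, -1.8]
grip_width: 0.451
finger_force: 60.4
```

```bash
python3 -m inch '{"increments":[{"ax":0,"ay":0,"az":0,"tx":-0.001,"ty":0,"tz":0.0007,"fingers":0.2},{"ax":0,"ay":0,"az":0,"tx":-0.0015,"ty":0,"tz":0.001,"fingers":0.2},{"ax":0,"ay":0,"az":0,"tx":-0.0015,"ty":0,"tz":0.001,"fingers":0.2}]}'
python3 -m inch '{"increments":[{"ax":0,"ay":0,"az":0,"tx":-0.0007,"ty":0,"tz":0.0005,"fingers":0.2},{"ax":0,"ay":0,"az":0,"tx":-0.0007,"ty":0,"tz":0.0005,"fingers":0.2}]}'
```

```text
time_s: 40.3
tool_pos: [0.5151, 0.3801, 0.0621]
orientation: [[-0.431, 0.657, -0.619], [0.376, 0.754, 0.538], [0.82, -0.001, -0.572]]
ft_force: [-0.4, -0.8, 5.5]
grip_width: 0.452
finger_force: 60.5
time_s: 40.5
tool_pos: [0.5152, 0.3801, 0.0621]
orientation: [[-0.431, 0.657, -0.619], [0.376, 0.754, 0.539], [0.82, -0.0, -0.572]]
ft_force: [-1.2, -1.8, 7.5]
grip_width: 0.45
finger_force: 60.6
```

```bash
python3 -m inch '{"increments":[{"ax":0,"ay":0,"az":0,"tx":0.001,"ty":0,"tz":-0.0007,"fingers":0.55},{"ax":0,"ay":0,"az":0,"tx":0.001,"ty":0,"tz":-0.0007,"fingers":0.75},{"ax":0,"ay":0,"az":0,"tx":0.001,"ty":0,"tz":-0.0007,"fingers":1},{"ax":0,"ay":0,"az":0,"tx":0.001,"ty":0,"tz":-0.0007,"fingers":1},{"ax":0,"ay":0,"az":0,"tx":0.001,"ty":0,"tz":-0.0007,"fingers":1},{"ax":0,"ay":0,"az":0,"tx":0.001,"ty":0,"tz":-0.015,"fingers":1},{"ax":0,"ay":0,"az":0,"tx":0.001,"ty":0,"tz":-0.05,"fingers":1},{"ax":0,"ay":0,"az":0,"tx":0.001,"ty":0,"tz":-0.09,"fingers":1},{"ax":0,"ay":0,"az":0,"tx":0.03,"ty":0,"tz":-0.11,"fingers":1},{"ax":0,"ay":0,"az":0,"tx":0.07,"ty":0,"tz":-0.11,"fingers":1},{"ax":0,"ay":0,"az":0,"tx":0.1,"ty":0,"tz":-0.11,"fingers":1},{"ax":0,"ay":0,"az":0,"tx":0.1,"ty":0,"tz":-0.11,"fingers":1}]}'
python3 - <<'E'
from h import *
p,d,i=shot('top'); C=cloud(d,i); Z=C[...,2]
m=(Z>.012)&(Z<.118)&(C[...,1]>.1)&(C[...,1]<.5)&(C[...,0]>.25)&(C[...,0]<.72)
k,l,st,_=cv2.connectedComponentsWithStats(m.astype(np.uint8))
for j in range(1,k):
    if st[j,4]<40: continue
    q=C[l==j]; t=q[q[:,2]>.1]; print(st[j],rect(q),q[:,2].max().round(3),'top',len(t),rect(t) if len(t)>4 else '')
inc((.515,.38,.25,-41))
E
```

```text
time_s: 41.7
tool_pos: [0.5401, 0.3596, 0.211]
orientation: [[-0.438, 0.656, -0.615], [0.374, 0.755, 0.538], [0.817, 0.006, -0.576]]
ft_force: [-0.0, 0.1, 1.1]
grip_width: 1.0
finger_force: 0.0
[163 219  26  21 264] (array([517.3, 374.2]), array([46.6, 41. ]), 59.8) 0.114 top 99 (array([521.7, 375. ]), array([42.3, 15.3]), 21.7)
t 41.8 pos [0.5403 0.3587 0.2081] psi 49.0 f [ 0.8  0.1 -0.6] w 1.002 ff 0.0 q6 -21
  rot [-0.7457 -0.7489  1.4389] sh [ 0.0533 -0.0005  0.003 ]
```

Element A is standing at (0.522, 0.376) with its handle at about 22°. I'll go above it for a fine look.

```bash
python3 - <<'E'
from h import *
inc((.5225,.376,.23,-68.3))
E
```

```text
t 41.8 pos [0.5403 0.3587 0.2081] psi 49.0 f [ 0.8  0.1 -0.6] w 1.002 ff 0.0 q6 -21
  rot [-0.9671 -0.592   1.8644] sh [0.0322 0.0014 0.0077]
```

```bash
python3 -m inch '{"increments":[{"ax":-0.967,"ay":-0.592,"az":1.864,"tx":0.06,"ty":0.001,"tz":-0.02,"fingers":1},{"ax":-0.967,"ay":-0.592,"az":1.864,"tx":0.06,"ty":0.001,"tz":-0.02,"fingers":1},{"ax":-0.967,"ay":-0.592,"az":1.864,"tx":0.06,"ty":0.001,"tz":-0.02,"fingers":1},{"ax":-0.967,"ay":-0.592,"az":1.864,"tx":0.06,"ty":0.001,"tz":-0.02,"fingers":1},{"ax":-0.967,"ay":-0.592,"az":1.864,"tx":0.06,"ty":0.001,"tz":-0.02,"fingers":1},{"ax":-0.967,"ay":-0.592,"az":1.864,"tx":0.06,"ty":0.001,"tz":-0.02,"fingers":1},{"ax":-0.967,"ay":-0.592,"az":1.864,"tx":0.06,"ty":0.001,"tz":-0.02,"fingers":1},{"ax":-0.967,"ay":-0.592,"az":1.864,"tx":0.06,"ty":0.001,"tz":-0.02,"fingers":1},{"ax":-0.967,"ay":-0.592,"az":1.864,"tx":0.06,"ty":0.001,"tz":-0.02,"fingers":1},{"ax":-0.967,"ay":-0.592,"az":1.864,"tx":0.06,"ty":0.001,"tz":-0.02,"fingers":1},{"ax":-0.967,"ay":-0.592,"az":1.864,"tx":0.06,"ty":0.001,"tz":-0.02,"fingers":1},{"ax":-0.967,"ay":-0.592,"az":1.864,"tx":0.06,"ty":0.001,"tz":-0.02,"fingers":1},{"ax":-0.967,"ay":-0.592,"az":1.864,"tx":0.032,"ty":0.001,"tz":0.008,"fingers":1},{"ax":-0.967,"ay":-0.592,"az":1.864,"tx":0.032,"ty":0.001,"tz":0.008,"fingers":1},{"ax":-0.967,"ay":-0.592,"az":1.864,"tx":0.032,"ty":0.001,"tz":0.008,"fingers":1},{"ax":-0.967,"ay":-0.592,"az":1.864,"tx":0.032,"ty":0.001,"tz":0.008,"fingers":1},{"ax":-0.967,"ay":-0.592,"az":1.864,"tx":0.032,"ty":0.001,"tz":0.008,"fingers":1},{"ax":-0.967,"ay":-0.592,"az":1.864,"tx":0.032,"ty":0.001,"tz":0.008,"fingers":1}]}'
python3 - <<'E'
from h import *
p,d,i=shot('wrist'); C=cloud(d,i); m=(C[...,2]>.1)&(C[...,2]<.118)&(np.hypot(C[...,0]-.522,C[...,1]-.376)<.04); m[330:]=False
print(m.sum(),rect(C[m])); inc((.5225,.376,.085,-68.3))
E
```

```text
time_s: 43.55
tool_pos: [0.5223, 0.375, 0.2265]
orientation: [[0.929, 0.37, -0.005], [0.37, -0.929, -0.001], [-0.005, -0.001, -1.0]]
ft_force: [-0.4, -0.5, -1.5]
grip_width: 0.998
finger_force: 0.0
844 (array([524.7, 376.7]), array([44.4, 13.7]), 21.3)
t 43.6 pos [0.5223 0.375  0.2268] psi -68.3 f [-0.2 -0.   0.9] w 0.998 ff 0.0 q6 101
  rot [-0.0014  0.005  -0.0005] sh [ 0.0013 -0.0007  0.1418]
```

```bash
python3 -m inch '{"increments":[{"ax":0,"ay":0.004,"az":0.006,"tx":0.0025,"ty":-0.0008,"tz":0.03,"fingers":1},{"ax":0,"ay":0.004,"az":0.006,"tx":0.0025,"ty":-0.0008,"tz":0.07,"fingers":1},{"ax":0,"ay":0.004,"az":0.006,"tx":0.0025,"ty":-0.0008,"tz":0.1,"fingers":1},{"ax":0,"ay":0.004,"az":0.006,"tx":0.0025,"ty":-0.0008,"tz":0.125,"fingers":1},{"ax":0,"ay":0.004,"az":0.006,"tx":0.0025,"ty":-0.0008,"tz":0.138,"fingers":0.8},{"ax":0,"ay":0.004,"az":0.006,"tx":0.0025,"ty":-0.0008,"tz":0.141,"fingers":0.4},{"ax":0,"ay":0.004,"az":0.006,"tx":0.0025,"ty":-0.0008,"tz":0.141,"fingers":0},{"ax":0,"ay":0.004,"az":0.006,"tx":0.0025,"ty":-0.0008,"tz":0.141,"fingers":0},{"ax":0,"ay":0.004,"az":0.006,"tx":0.0025,"ty":-0.0008,"tz":0.141,"fingers":0},{"ax":0,"ay":0.004,"az":0.006,"tx":0.0025,"ty":-0.0008,"tz":0.141,"fingers":0},{"ax":0,"ay":0.004,"az":0.006,"tx":0.0025,"ty":-0.0008,"tz":0.141,"fingers":0},{"ax":0,"ay":0.004,"az":0.006,"tx":0.0025,"ty":-0.0008,"tz":0.141,"fingers":0},{"ax":0,"ay":0.004,"az":0.006,"tx":0.0025,"ty":-0.0008,"tz":0.141,"fingers":0},{"ax":0,"ay":0.004,"az":0.006,"tx":0.0025,"ty":-0.0008,"tz":0.141,"fingers":0}]}'
python3 - <<'E'
from h import *
inc((.5243,.3767,.24,-68.7),(.47,.1,.25,-4),(.434,-.293,.24,-4),(.434,-.293,.19,-4))
E
```

```text
time_s: 45.0
tool_pos: [0.524, 0.3776, 0.0877]
orientation: [[0.932, 0.364, 0.001], [0.364, -0.932, 0.002], [0.002, -0.001, -1.0]]
ft_force: [0.7, -0.9, 5.6]
grip_width: 0.152
finger_force: 59.4
t 45.0 pos [0.524  0.3776 0.0877] psi -68.7 f [ 0.7 -0.9  5.6] w 0.152 ff 59.4 q6 101
  rot [-0.0013 -0.002   0.0004] sh [ 0.0002  0.0007 -0.1523]
  rot [-0.     -0.0025 -1.1288] sh [-0.1509  0.2387 -0.1629]
  rot [-0.     -0.0025 -1.1288] sh [-0.3274  0.5917 -0.1537]
  rot [-0.     -0.0025 -1.1288] sh [-0.3275  0.5918 -0.1037]
```

```bash
python3 -m inch '{"increments":[{"ax":0,"ay":0,"az":0,"tx":0,"ty":0,"tz":-0.04,"fingers":0},{"ax":0,"ay":0,"az":0,"tx":0,"ty":0,"tz":-0.09,"fingers":0},{"ax":0,"ay":0,"az":-0.1,"tx":-0.02,"ty":0.035,"tz":-0.13,"fingers":0},{"ax":0,"ay":0,"az":-0.2,"tx":-0.04,"ty":0.07,"tz":-0.155,"fingers":0},{"ax":0,"ay":0,"az":-0.3,"tx":-0.065,"ty":0.11,"tz":-0.16,"fingers":0},{"ax":0,"ay":0,"az":-0.4,"tx":-0.09,"ty":0.15,"tz":-0.16,"fingers":0},{"ax":0,"ay":0,"az":-0.5,"tx":-0.115,"ty":0.19,"tz":-0.16,"fingers":0},{"ax":0,"ay":0,"az":-0.6,"tx":-0.14,"ty":0.23,"tz":-0.16,"fingers":0},{"ax":0,"ay":0,"az":-0.7,"tx":-0.16,"ty":0.27,"tz":-0.16,"fingers":0},{"ax":0,"ay":0,"az":-0.8,"tx":-0.18,"ty":0.31,"tz":-0.16,"fingers":0},{"ax":0,"ay":0,"az":-0.9,"tx":-0.2,"ty":0.35,"tz":-0.16,"fingers":0},{"ax":0,"ay":0,"az":-1.0,"tx":-0.22,"ty":0.39,"tz":-0.16,"fingers":0},{"ax":0,"ay":0,"az":-1.1,"tx":-0.24,"ty":0.43,"tz":-0.16,"fingers":0},{"ax":0,"ay":0,"az":-1.129,"tx":-0.26,"ty":0.47,"tz":-0.16,"fingers":0},{"ax":0,"ay":0,"az":-1.129,"tx":-0.28,"ty":0.51,"tz":-0.155,"fingers":0},{"ax":0,"ay":0,"az":-1.129,"tx":-0.3,"ty":0.545,"tz":-0.15,"fingers":0},{"ax":0,"ay":0,"az":-1.129,"tx":-0.318,"ty":0.575,"tz":-0.14,"fingers":0},{"ax":0,"ay":0,"az":-1.129,"tx":-0.3275,"ty":0.592,"tz":-0.12,"fingers":0},{"ax":0,"ay":0,"az":-1.129,"tx":-0.3275,"ty":0.592,"tz":-0.104,"fingers":0},{"ax":0,"ay":0,"az":-1.129,"tx":-0.3275,"ty":0.592,"tz":-0.104,"fingers":0}]}'
python3 - <<'E'
from h import *
optics.get_image('wrist'); optics.get_image('wrist'); optics.get_image('wrist')
inc((.4337,-.2931,.141,-4),(.4337,-.2931,.1285,-4))
E
```

```text
time_s: 47.0
tool_pos: [0.4322, -0.293, 0.1864]
orientation: [[0.071, 0.997, -0.006], [0.997, -0.071, 0.004], [0.004, -0.006, -1.0]]
ft_force: [-0.9, 0.4, -2.7]
grip_width: 0.146
finger_force: 59.0
t 47.1 pos [ 0.4339 -0.2931  0.1906] psi -3.9 f [ 0.2  0.3 -1.6] w 0.151 ff 59.0 q6 -34
  rot [-0.0004  0.0001  0.0009] sh [ 0.     -0.0002  0.0496]
  rot [-0.0004  0.0001  0.0009] sh [ 0.     -0.0002  0.0621]
```

```bash
python3 -m inch '{"increments":[{"ax":0,"ay":0,"az":0,"tx":0,"ty":0,"tz":0.02,"fingers":0},{"ax":0,"ay":0,"az":0,"tx":0,"ty":0,"tz":0.035,"fingers":0},{"ax":0,"ay":0,"az":0,"tx":0,"ty":0,"tz":0.043,"fingers":0},{"ax":0,"ay":0,"az":0,"tx":0,"ty":0,"tz":0.047,"fingers":0},{"ax":0,"ay":0,"az":0,"tx":0,"ty":0,"tz":0.05,"fingers":0},{"ax":0,"ay":0,"az":0,"tx":0,"ty":0,"tz":0.05,"fingers":0}]}'
python3 -m inch '{"increments":[{"ax":0,"ay":0,"az":0,"tx":0,"ty":0,"tz":0.003,"fingers":0},{"ax":0,"ay":0,"az":0,"tx":0,"ty":0,"tz":0.006,"fingers":0},{"ax":0,"ay":0,"az":0,"tx":0,"ty":0,"tz":0.009,"fingers":0},{"ax":0,"ay":0,"az":0,"tx":0,"ty":0,"tz":0.012,"fingers":0},{"ax":0,"ay":0,"az":0,"tx":0,"ty":0,"tz":0.012,"fingers":0}]}'
```

```text
time_s: 47.75
tool_pos: [0.4336, -0.2934, 0.1397]
orientation: [[0.069, 0.998, -0.001], [0.998, -0.069, 0.0], [0.0, -0.001, -1.0]]
ft_force: [0.2, 0.1, -2.4]
grip_width: 0.146
finger_force: 59.0
time_s: 48.25
tool_pos: [0.4332, -0.2932, 0.127]
orientation: [[0.07, 0.998, -0.002], [0.998, -0.07, 0.001], [0.001, -0.002, -1.0]]
ft_force: [0.0, 0.8, -1.4]
grip_width: 0.151
finger_force: 59.0
```

Keys in. Down to the floor, then release and rise.

```bash
python3 -m inch '{"increments":[{"ax":0,"ay":0,"az":0,"tx":0,"ty":0,"tz":0.004,"fingers":0},{"ax":0,"ay":0,"az":0,"tx":0,"ty":0,"tz":0.008,"fingers":0},{"ax":0,"ay":0,"az":0,"tx":0,"ty":0,"tz":0.012,"fingers":0},{"ax":0,"ay":0,"az":0,"tx":0,"ty":0,"tz":0.016,"fingers":0},{"ax":0,"ay":0,"az":0,"tx":0,"ty":0,"tz":0.0185,"fingers":0},{"ax":0,"ay":0,"az":0,"tx":0,"ty":0,"tz":0.02,"fingers":0},{"ax":0,"ay":0,"az":0,"tx":0,"ty":0,"tz":0.02,"fingers":0}]}'
python3 -m inch '{"increments":[{"ax":0,"ay":0,"az":0,"tx":0,"ty":0,"tz":0.0005,"fingers":0.3},{"ax":0,"ay":0,"az":0,"tx":0,"ty":0,"tz":0.0005,"fingers":0.4},{"ax":0,"ay":0,"az":0,"tx":0,"ty":0,"tz":0.0005,"fingers":0.4},{"ax":0,"ay":0,"az":0,"tx":0,"ty":0,"tz":-0.015,"fingers":0.4},{"ax":0,"ay":0,"az":0,"tx":0,"ty":0,"tz":-0.05,"fingers":0.6},{"ax":0,"ay":0,"az":0,"tx":0,"ty":0,"tz":-0.1,"fingers":1},{"ax":0,"ay":0,"az":0,"tx":0,"ty":0,"tz":-0.15,"fingers":1},{"ax":0,"ay":0,"az":0,"tx":0,"ty":0,"tz":-0.15,"fingers":1}]}'
python3 - <<'E'
from h import *
p,d,i=shot('wrist'); C=cloud(d,i)
for c in((.5,-.28),(.4337,-.293)):
    m=(C[...,2]>.115)&(C[...,2]<.16)&(np.hypot(C[...,0]-c[0],C[...,1]-c[1])<.04); m[330:]=False
    print(m.sum(),rect(C[m]) if m.sum()>9 else '',np.median(C[m][:,2]))
p,d,i=shot('top'); C=cloud(d,i); Z=C[...,2]
m=(Z>.012)&(Z<.118)&(C[...,1]>.1)&(C[...,1]<.5)&(C[...,0]>.25)&(C[...,0]<.72)
k,l,st,_=cv2.connectedComponentsWithStats(m.astype(np.uint8))
for j in range(1,k):
    if st[j,4]<40: continue
    q=C[l==j]; t=q[q[:,2]>.1]; print(st[j],rect(q),q[:,2].max().round(3),'top',len(t),rect(t) if len(t)>4 else '')
inc((.426,.2,.25,24))
E
```

```text
time_s: 48.95
tool_pos: [0.4335, -0.2934, 0.1077]
orientation: [[0.069, 0.998, -0.001], [0.998, -0.069, 0.0], [0.0, -0.001, -1.0]]
ft_force: [0.4, 0.5, -2.5]
grip_width: 0.149
finger_force: 59.0
time_s: 49.75
tool_pos: [0.4355, -0.2948, 0.2664]
orientation: [[0.069, 0.998, 0.01], [0.998, -0.069, -0.009], [-0.008, 0.011, -1.0]]
ft_force: [0.4, -0.0, 0.4]
grip_width: 0.997
finger_force: 0.0
895 (array([ 500.2, -280.2]), array([43.7, 14.1]), 31.3) 0.1292136227891234
729 (array([ 434.9, -293.1]), array([44., 13.]), 86.0) 0.1293921043659209
[264 156  15   4  40] (array([717.3, 130.1]), array([ 5.3, 36.7]), 90.2) 0.039 top 0 
[226 259  30  16 312] (array([423.6, 194.3]), array([54.2, 36.8]), 88.3) 0.113 top 103 (array([424.8, 200. ]), array([14. , 45.8]), 114.1)
t 49.9 pos [ 0.4341 -0.2938  0.2591] psi -4.0 f [-0.1 -0.5 -0.6] w 1.005 ff 0.0 q6 -34
  rot [ 0.0009  0.0019 -0.4884] sh [ 0.492  -0.0424  0.0083]
```

Two are home, with both handle tops at 0.129. Now the last one, B.

```bash
python3 -m inch '{"increments":[{"ax":0,"ay":0,"az":-0.05,"tx":0.04,"ty":-0.003,"tz":0,"fingers":1},{"ax":0,"ay":0,"az":-0.1,"tx":0.08,"ty":-0.007,"tz":0,"fingers":1},{"ax":0,"ay":0,"az":-0.15,"tx":0.125,"ty":-0.01,"tz":0,"fingers":1},{"ax":0,"ay":0,"az":-0.2,"tx":0.17,"ty":-0.015,"tz":0,"fingers":1},{"ax":0,"ay":0,"az":-0.25,"tx":0.215,"ty":-0.018,"tz":0,"fingers":1},{"ax":0,"ay":0,"az":-0.3,"tx":0.26,"ty":-0.022,"tz":0,"fingers":1},{"ax":0,"ay":0,"az":-0.35,"tx":0.305,"ty":-0.026,"tz":0,"fingers":1},{"ax":0,"ay":0,"az":-0.4,"tx":0.35,"ty":-0.03,"tz":0,"fingers":1},{"ax":0,"ay":0,"az":-0.44,"tx":0.395,"ty":-0.034,"tz":0.004,"fingers":1},{"ax":0,"ay":0,"az":-0.488,"tx":0.44,"ty":-0.038,"tz":0.008,"fingers":1},{"ax":0,"ay":0,"az":-0.488,"tx":0.475,"ty":-0.041,"tz":0.02,"fingers":1},{"ax":0,"ay":0,"az":-0.488,"tx":0.492,"ty":-0.042,"tz":0.03,"fingers":1},{"ax":0,"ay":0,"az":-0.488,"tx":0.492,"ty":-0.042,"tz":0.03,"fingers":1},{"ax":0,"ay":0,"az":-0.488,"tx":0.492,"ty":-0.042,"tz":0.03,"fingers":1},{"ax":0,"ay":0,"az":-0.488,"tx":0.492,"ty":-0.042,"tz":0.03,"fingers":1}]}'
python3 - <<'E'
from h import *
p,d,i=shot('wrist'); C=cloud(d,i); m=(C[...,2]>.1)&(C[...,2]<.118)&(np.hypot(C[...,0]-.426,C[...,1]-.2)<.04); m[330:]=False
r=rect(C[m]); print(m.sum(),r); inc((r[0][0]/1e3,r[0][1]/1e3,.086,r[2]-90))
E
```

```text
time_s: 51.35
tool_pos: [0.426, 0.1995, 0.2278]
orientation: [[-0.405, 0.914, -0.002], [0.914, 0.405, 0.0], [0.001, -0.001, -1.0]]
ft_force: [0.0, 0.4, -0.2]
grip_width: 1.001
finger_force: 0.0
832 (array([427., 201.]), array([13.8, 43.9]), 113.7)
t 51.4 pos [0.4262 0.1994 0.2281] psi 23.9 f [ 0.1 -0.7  0.2] w 1.005 ff 0.0 q6 -3
  rot [-0.0007 -0.0008  0.0034] sh [0.001  0.0015 0.1421]
```

```bash
python3 -m inch '{"increments":[{"ax":0,"ay":0,"az":0.003,"tx":0.001,"ty":0.0013,"tz":0.03,"fingers":1},{"ax":0,"ay":0,"az":0.003,"tx":0.001,"ty":0.0013,"tz":0.07,"fingers":1},{"ax":0,"ay":0,"az":0.003,"tx":0.001,"ty":0.0013,"tz":0.1,"fingers":1},{"ax":0,"ay":0,"az":0.003,"tx":0.001,"ty":0.0013,"tz":0.125,"fingers":1},{"ax":0,"ay":0,"az":0.003,"tx":0.001,"ty":0.0013,"tz":0.138,"fingers":0.8},{"ax":0,"ay":0,"az":0.003,"tx":0.001,"ty":0.0013,"tz":0.142,"fingers":0.4},{"ax":0,"ay":0,"az":0.003,"tx":0.001,"ty":0.0013,"tz":0.142,"fingers":0},{"ax":0,"ay":0,"az":0.003,"tx":0.001,"ty":0.0013,"tz":0.142,"fingers":0},{"ax":0,"ay":0,"az":0.003,"tx":0.001,"ty":0.0013,"tz":0.142,"fingers":0},{"ax":0,"ay":0,"az":0.003,"tx":0.001,"ty":0.0013,"tz":0.142,"fingers":0},{"ax":0,"ay":0,"az":0.003,"tx":0.001,"ty":0.0013,"tz":0.142,"fingers":0},{"ax":0,"ay":0,"az":0.003,"tx":0.001,"ty":0.0013,"tz":0.142,"fingers":0},{"ax":0,"ay":0,"az":0.003,"tx":0.001,"ty":0.0013,"tz":0.142,"fingers":0},{"ax":0,"ay":0,"az":0.003,"tx":0.001,"ty":0.0013,"tz":0.142,"fingers":0}]}'
python3 - <<'E'
from h import *
inc((.45,-.05,.25,31.3),(.5127,-.3463,.25,31.3),(.5127,-.3463,.19,31.3))
E
```

```text
time_s: 52.8
tool_pos: [0.4269, 0.202, 0.0873]
orientation: [[-0.404, 0.915, 0.0], [0.915, 0.404, 0.001], [0.001, 0.0, -1.0]]
ft_force: [-1.9, -0.5, 7.1]
grip_width: 0.15
finger_force: 59.4
t 52.8 pos [0.4269 0.202  0.0873] psi 23.8 f [-1.9 -0.5  7.1] w 0.150 ff 59.4 q6 -3
  rot [ 0.0005 -0.0007 -0.1307] sh [-0.2397 -0.0806 -0.1629]
  rot [ 0.0005 -0.0007 -0.1307] sh [-0.5361 -0.1428 -0.1632]
  rot [ 0.0005 -0.0007 -0.1307] sh [-0.5362 -0.1429 -0.1032]
```

```bash
python3 -m inch '{"increments":[{"ax":0,"ay":0,"az":0,"tx":0,"ty":0,"tz":-0.04,"fingers":0},{"ax":0,"ay":0,"az":0,"tx":0,"ty":0,"tz":-0.09,"fingers":0},{"ax":0,"ay":0,"az":0,"tx":-0.03,"ty":-0.01,"tz":-0.13,"fingers":0},{"ax":0,"ay":0,"az":-0.03,"tx":-0.07,"ty":-0.02,"tz":-0.155,"fingers":0},{"ax":0,"ay":0,"az":-0.06,"tx":-0.11,"ty":-0.03,"tz":-0.165,"fingers":0},{"ax":0,"ay":0,"az":-0.09,"tx":-0.155,"ty":-0.04,"tz":-0.165,"fingers":0},{"ax":0,"ay":0,"az":-0.131,"tx":-0.2,"ty":-0.053,"tz":-0.165,"fingers":0},{"ax":0,"ay":0,"az":-0.131,"tx":-0.245,"ty":-0.065,"tz":-0.165,"fingers":0},{"ax":0,"ay":0,"az":-0.131,"tx":-0.29,"ty":-0.077,"tz":-0.165,"fingers":0},{"ax":0,"ay":0,"az":-0.131,"tx":-0.335,"ty":-0.089,"tz":-0.165,"fingers":0},{"ax":0,"ay":0,"az":-0.131,"tx":-0.38,"ty":-0.101,"tz":-0.165,"fingers":0},{"ax":0,"ay":0,"az":-0.131,"tx":-0.425,"ty":-0.113,"tz":-0.165,"fingers":0},{"ax":0,"ay":0,"az":-0.131,"tx":-0.47,"ty":-0.125,"tz":-0.165,"fingers":0},{"ax":0,"ay":0,"az":-0.131,"tx":-0.51,"ty":-0.136,"tz":-0.165,"fingers":0},{"ax":0,"ay":0,"az":-0.131,"tx":-0.535,"ty":-0.143,"tz":-0.16,"fingers":0},{"ax":0,"ay":0,"az":-0.131,"tx":-0.536,"ty":-0.143,"tz":-0.15,"fingers":0},{"ax":0,"ay":0,"az":-0.131,"tx":-0.536,"ty":-0.143,"tz":-0.13,"fingers":0},{"ax":0,"ay":0,"az":-0.131,"tx":-0.536,"ty":-0.143,"tz":-0.11,"fingers":0},{"ax":0,"ay":0,"az":-0.131,"tx":-0.536,"ty":-0.143,"tz":-0.1,"fingers":0},{"ax":0,"ay":0,"az":-0.131,"tx":-0.536,"ty":-0.143,"tz":-0.1,"fingers":0}]}'
python3 - <<'E'
from h import *
for _ in range(3): optics.get_image('wrist')
inc((.5124,-.3459,.14,31.3))
E
```

```text
time_s: 54.8
tool_pos: [0.5115, -0.3453, 0.1834]
orientation: [[-0.52, 0.854, -0.005], [0.854, 0.52, 0.003], [0.005, -0.002, -1.0]]
ft_force: [0.2, -0.0, -3.5]
grip_width: 0.147
finger_force: 59.3
t 55.0 pos [ 0.5126 -0.3464  0.1869] psi 31.3 f [ 1.   0.5 -1.8] w 0.150 ff 59.3 q6 -69
  rot [-0.0002  0.0008  0.0005] sh [0.0005 0.0001 0.0469]
```

```bash
python3 -m inch '{"increments":[{"ax":0,"ay":0,"az":0,"tx":0.0005,"ty":0,"tz":0.02,"fingers":0},{"ax":0,"ay":0,"az":0,"tx":0.0005,"ty":0,"tz":0.034,"fingers":0},{"ax":0,"ay":0,"az":0,"tx":0.0005,"ty":0,"tz":0.04,"fingers":0},{"ax":0,"ay":0,"az":0,"tx":0.0005,"ty":0,"tz":0.044,"fingers":0},{"ax":0,"ay":0,"az":0,"tx":0.0005,"ty":0,"tz":0.047,"fingers":0},{"ax":0,"ay":0,"az":0,"tx":0.0005,"ty":0,"tz":0.047,"fingers":0}]}'
python3 -m inch '{"increments":[{"ax":0,"ay":0,"az":0,"tx":0,"ty":0,"tz":0.003,"fingers":0},{"ax":0,"ay":0,"az":0,"tx":0,"ty":0,"tz":0.006,"fingers":0},{"ax":0,"ay":0,"az":0,"tx":0,"ty":0,"tz":0.009,"fingers":0},{"ax":0,"ay":0,"az":0,"tx":0,"ty":0,"tz":0.012,"fingers":0},{"ax":0,"ay":0,"az":0,"tx":0,"ty":0,"tz":0.012,"fingers":0}]}'
```

```text
time_s: 55.55
tool_pos: [0.5119, -0.3459, 0.1386]
orientation: [[-0.52, 0.854, -0.001], [0.854, 0.52, 0.0], [0.001, -0.001, -1.0]]
ft_force: [-0.7, 0.4, -3.6]
grip_width: 0.154
finger_force: 59.3
time_s: 56.05
tool_pos: [0.5115, -0.3457, 0.1257]
orientation: [[-0.52, 0.854, -0.002], [0.854, 0.52, 0.001], [0.002, -0.001, -1.0]]
ft_force: [0.3, 0.1, -1.8]
grip_width: 0.151
finger_force: 59.3
```

```bash
python3 -m inch '{"increments":[{"ax":0,"ay":0,"az":0,"tx":0,"ty":0.0005,"tz":0.004,"fingers":0},{"ax":0,"ay":0,"az":0,"tx":0,"ty":0.0005,"tz":0.008,"fingers":0},{"ax":0,"ay":0,"az":0,"tx":0,"ty":0.0005,"tz":0.012,"fingers":0},{"ax":0,"ay":0,"az":0,"tx":0,"ty":0.0005,"tz":0.016,"fingers":0},{"ax":0,"ay":0,"az":0,"tx":0,"ty":0.0005,"tz":0.0185,"fingers":0},{"ax":0,"ay":0,"az":0,"tx":0,"ty":0.0005,"tz":0.0185,"fingers":0}]}'
python3 -m inch '{"increments":[{"ax":0,"ay":0,"az":0,"tx":0,"ty":0,"tz":0,"fingers":0.3},{"ax":0,"ay":0,"az":0,"tx":0,"ty":0,"tz":0,"fingers":0.4},{"ax":0,"ay":0,"az":0,"tx":0,"ty":0,"tz":0,"fingers":0.4},{"ax":0,"ay":0,"az":0,"tx":0,"ty":0,"tz":-0.015,"fingers":0.4},{"ax":0,"ay":0,"az":0,"tx":0,"ty":0,"tz":-0.05,"fingers":0.6},{"ax":0,"ay":0,"az":0,"tx":0,"ty":0,"tz":-0.1,"fingers":1},{"ax":0,"ay":0,"az":0,"tx":0,"ty":0,"tz":-0.14,"fingers":1},{"ax":0,"ay":0,"az":0,"tx":-0.04,"ty":-0.03,"tz":-0.16,"fingers":1},{"ax":0,"ay":0,"az":0,"tx":-0.04,"ty":-0.03,"tz":-0.16,"fingers":1},{"ax":0,"ay":0,"az":0,"tx":-0.04,"ty":-0.03,"tz":-0.16,"fingers":1}]}'
python3 - <<'E'
from h import *
p,d,i=shot('wrist'); C=cloud(d,i)
for c in((.5,-.28),(.4337,-.293),(.5127,-.3463)):
    m=(C[...,2]>.115)&(C[...,2]<.16)&(np.hypot(C[...,0]-c[0],C[...,1]-c[1])<.035); m[330:]=False
    print(m.sum(),rect(C[m]) if m.sum()>9 else '',np.median(C[m][:,2]))
save(p,'w9.png')
inc((.47,0,.35,31))
E
```

```text
time_s: 56.65
tool_pos: [0.5121, -0.3456, 0.1078]
orientation: [[-0.52, 0.854, -0.002], [0.854, 0.52, 0.001], [0.001, -0.001, -1.0]]
ft_force: [0.1, -1.0, -2.9]
grip_width: 0.146
finger_force: 59.4
time_s: 57.65
tool_pos: [0.5073, -0.3964, 0.2692]
orientation: [[-0.518, 0.855, -0.0], [0.855, 0.518, -0.001], [-0.0, -0.0, -1.0]]
ft_force: [-0.2, -0.4, -0.5]
grip_width: 0.997
finger_force: 0.0
1020 (array([ 500.2, -280.9]), array([43.7, 14.1]), 30.8) 0.12939436905464077
1156 (array([ 434.9, -293.8]), array([44.5, 14.7]), 85.9) 0.12930702095777744
829 (array([ 513.3, -346.1]), array([14.2, 43.1]), 121.2) 0.12937030005488714
t 57.7 pos [ 0.5074 -0.3954  0.2681] psi 31.3 f [-0.4  0.2 -0.5] w 1.001 ff 0.0 q6 -72
  rot [-0.0008 -0.0015  0.0048] sh [ 0.3574  0.1732 -0.0815]
```

View pics/w9.png

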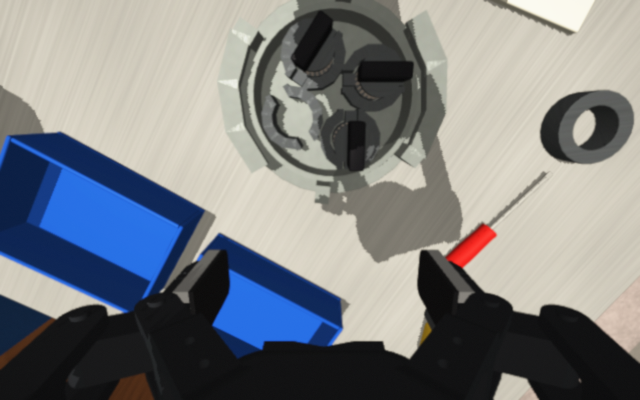

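All three handles sit home in their seats at (313,42), (385,71) and (357,145), and the seat at (300,110) is free. I'll make a final check of the cover and the surroundings, then hand in.

```bash
python3 - <<'E'
from h import *
P,D,I=shot('top'); C=cloud(D,I); Z=C[...,2]; z0=cloud(np.load('top0.npz')['d'],I)[...,2]
m=(Z>.045)&(Z<.08)&(abs(C[...,0]-.55)<.1)&(abs(C[...,1]+.037)<.1); print('bar',rect(C[m]))
m=(Z>.012)&(Z<.13)&(C[...,1]>.1)&(C[...,1]<.5)&(C[...,0]>.25)&(C[...,0]<.62); print('left on bench',m.sum())
ch=(abs(Z-z0)>.015).astype(np.uint8); ch=cv2.morphologyEx(ch,cv2.MORPH_OPEN,np.ones((3,3)))
print(cv2.connectedComponentsWithStats(ch)[2][1:].tolist())
print(robot.hand_in())
E
```

```text
bar (array([551.8, -37.8]), array([16.3, 89.5]), 99.0)
left on bench 0
[[391, 181, 249, 219, 24247], [165, 208, 36, 38, 680], [315, 213, 34, 11, 231], [204, 220, 22, 24, 360], [422, 220, 51, 64, 2141], [419, 229, 3, 3, 9], [410, 243, 19, 27, 245], [226, 259, 29, 16, 307], [421, 271, 3, 3, 9], [462, 272, 3, 3, 9], [0, 370, 107, 30, 1652], [236, 381, 52, 19, 544]]
the job is handed in; nothing more can be done
None
```

The job is handed in: the cover lies flat, handle up, in the middle of the board, and all three elements on the bench are fully home in seats of their own, including one that was knocked over mid-run. I lowered each with its keys already lined up with the notches, so none had to be turned on its seat.

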